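# Tighten the lap's clamp ring with a pin spanner

## Robot

A 6-joint arm with a two-finger parallel gripper is mounted at the origin on the work surface. World frame = base frame: x ahead of the robot, y to its left, z up, the work surface at z = 0. Lengths are in m, angles in degrees, forces in N, time in s.
With the tool pointing down it reaches from about 0.375 to 0.9 m from the base axis. Payload 3.1 kg.
Tool frame: the origin (TCP) lies where the fingers leave the gripper's body, on its centre line; the fingertips stand bot.tips_ahead ahead of it and the grasp point (between the pads) lies 51 mm ahead of it (bot.tips_ahead is the distance from the TCP to the fingertips, in m); z points along the fingers, x is the direction in which the jaws open and shut, and the axes are right-handed (so a half turn about z gives the same grasp; the last joint's range is limited). The gripper opens to 87 mm and grips with 3 to 60 N. Pads are 19 mm wide; open, the fingers measure 117 mm over their backs; the gripper's body (75 mm by 190 mm) begins 51 mm behind the grasp point.
Start: joints at [-87.233, 30.224, 82.088, -0, 67.689, -10.227], TCP at [0.141, -0.609, 0.292] pointing down, gripper open.
Joint ranges: [-176.69, 176.69], [-43.24, 126.21], [12.49, 139.97], [-82, 262], [0, 151.66], [-163.58, 163.58]. Speed limits (degrees/s): [159.86, 159.86, 180, 180, 180, 180].

## Interface

Orientations are given as a 3x3 rotation matrix whose columns are the frame's x, y, z axes.
In Python, from rig import bot, vision, nets gives the robot as it stands.
- The arm moves only by the tool play_rows, never from a script. Its argument "series" is a list of rows, each an object of numbers: "tx", "ty", "tz": the shift along the world's x, y, z as a fraction of full scale; "turn": the turn about the world's z as a fraction of full scale. A call has 1 to 10 rows; each row shifts and turns the commanded pose from where the row before left it; what a row does not reach is not made up. Full scale, the value 1, is 0.8 m for a shift and 60 degrees for a turn. A row lasts 1/10 s, in which the tool goes at most 50 mm and 8.59 degrees, less where a joint would pass 70% of its speed; a pose out of reach is approached as far as the arm can. A call with a number of a shift or a turn outside -1 to 1 is refused whole. A call with a gripper value outside its range is refused whole. "gripper" is the opening, from 0 (shut) to 1 (fully open), set as the call begins (left out, the last holds). The fingers move at their own pace and stop on an object; the grip force is fixed at half the most. Time passes only in rows, so rows that do not move let the fingers close. It gives the time, the measured TCP pose, the force and the opening at its end, in the units of the state.
- bot.read_state(): the state, without advancing time (a new reading comes with each control period).
- vision.capture(name): name is "side" or "top" or "wrist"; returns a dict with "pixels" (400x640x3 uint8, blue, green, red), "fx", "fy", "cx", "cy" (pixels), "extrinsics" (4x4, takes a point from camera to world coordinates). Camera axes: x right, y down, z forward; pixel columns grow to the right and rows downward; lengths in m; the calibration is good to about 2 mm. A picture is of the moment at which its call begins. There is no depth.
- bot.hand_in(): hands the job in, once; it reports no verdict.
Trained networks look in a picture, given as the dict that the camera call returned (one of the last four; its "shot" number tells which), for a name from the list of things; names that differ only in an ending like _2 or _b are one class to them, and where a whole thing is asked for, a point or a joint stands for the part that bears it (a point fixed in the world has none). Each returns a list of dicts, best first, with "confidence" (0 to 1); they miss things now and then, are a little off and sometimes report something else, mostly with a low value. They report only what shows in the picture. A call takes as long as a camera call. They do not tell look-alikes from the thing itself.
- nets.look_for(picture, query): "at" ([column, row] as shares, 0 to 1, of the picture: columns of its width, rows of its height, amid what is visible of it).
- nets.masks_of(picture, query): "region" (400x640 bool, what is visible of it) and "at" ([column, row] as shares, 0 to 1, of the picture: columns of its width, rows of its height, amid what is visible of it).
The state is a dict: "time_s": time; "joint_positions": joint angles; "qvel": joint speeds; "tau": joint torques, N m; "position": TCP position; "tcp_rot": TCP orientation; "force": force on the tool from outside, world axes, zero at the start; "moment": the same for the moment, N m; "opening": opening from 0.0 (shut) to 1.0 (fully open).
Only numpy, scipy, OpenCV 4.12 (cv2) and the standard library are available. Lean on these libraries where they do the work, as an engineer would, in place of code of your own. Each camera call takes 0.05 s, during which the arm holds its last target.

## Task

The lap on the sharpening hone is only finger-tight: take the pin spanner out of the wooden tray, set both of its pins in the two holes of the lap's clamp ring and turn the ring clockwise until it comes up against its stop. Then lift the spanner off and leave it lying flat, pins down, on the rubber mat. Keep the gripper itself off the lap, and leave the other things on the bench where they are.

Things in the scene. Friction and masses are not known exactly. Their poses are not given: they have to be found in the camera images.
- spanner_pins (a point): Steel two-pin fork spanner, 280 g, 175 mm long: point midway between its pins, on the head's underside. x runs from handle to head, y along the pin line, z up. Pins 7 mm across, round-nosed, 9 mm long, to -z at y = -22 and +22 mm. Head 8 mm thick, 62 mm wide. Starts level in the tray, pins down; laid on a flat surface it rests on pins and handle end, handle 2 degrees down.
- spanner_neck (a point): Centre of the spanner's bare steel neck, 62 mm behind the pin line, near its balance point; axes as spanner_pins. The neck is a bar 20 mm wide (y), 8 mm thick (z), from 32 to 90 mm behind the pins. In the tray it spans the finger trough, this point 22 mm above the trough's floor, and is the only part that can be gripped there.
- spanner_handle (a point): Centre of the spanner's black handle, 125 mm behind the pin line, half-way up; axes as spanner_pins, 4 mm higher. The handle is 26 mm wide (y), 14 mm thick (z) and runs from 90 to 166 mm behind the pins.
- ring_top (a point): Centre of the top face of the clamp ring, a steel disc 69 mm across, 2 mm proud of the lap and 105 mm above the bench. Turns with the ring: y along the line through its two holes, z up. Holes 10 mm across, 12 mm deep, at y = -22 and +22 mm; the spanner fits either way round (half a turn apart), its underside on this face, with some 0.1 rad of play.
- clamp_ring (a joint): Angle of the clamp ring, rad, growing as it is turned clockwise seen from above (tightened). It starts between 0.3 and 0.7 and meets its hard stop at 1.60. It turns stiffly (0.5 N m) and stays where it is left.
- lap: Round lap of the hone, 150 mm across, 15 mm thick, its dark face 103 mm above the bench; origin on the spindle axis at bench level. Spindle locked: neither it nor the hone moves. Below it the hone's grey case, 180 x 170 mm, 78 mm high, centred on the axis: 24 mm of room under the handle where it passes over the case.
- mat_top (a point): Centre of the top of the thin black rubber mat, 240 mm (x) by 130 mm (y), 3 mm thick, fixed to the bench between hone and tray, empty: for laying the spanner on.
- tray: Fixed wooden tool tray, 214 mm (x) by 144 mm (y), 38 mm high; origin at the centre of its underside, x towards the tool heads. Spanner lane at y = +32 mm, wrench lane at y = -38 mm; the tools lie below the top of the wood and lift straight up. A finger trough (x from -20 to 36 mm), floor 6 mm above the bench, crosses it from side to side.
- wrench: Bystander: steel open-end wrench, 165 mm long, in the other lane of the tray (origin under the middle of its shank).
- pliers: Bystander: pliers lying flat, 135 mm long, at the left (+y) side.
- hammer: Bystander: small hammer lying flat, 200 mm long, at the right (-y) side.
- jar: Bystander: closed jar, 64 mm across, 58 mm high, at the back.
- compound_bar: Bystander: red-brown bar of polishing compound, 110 x 50 x 32 mm, at the back.
- ring_clamp: Bystander: wooden ring clamp, 130 mm long, 24 mm high, lying at the back.
- caliper: Bystander: caliper lying flat, 200 mm long, at the back.
There are look-alikes about, which are no part of the job. Leave any yellow look-alike of the part that bears spanner_pins alone.

How it is judged (in metres and radians):
On the way, in this order (a step that is already met when the one before it is completed fails the run):
1. the spanner's head lies on the ring with both pins in the holes before the ring has been turned far (horizontal distance between spanner_pins and ring_top below 0.004 m and z of spanner_pins in the frame of ring_top between -0.003 and 0.004 m and angle between the y axis of spanner_pins and the y axis of ring_top, either way round below 0.2 rad and angle between spanner_pins's own z axis and vertical below 0.12 rad and value of joint clamp_ring below 1 rad), for 0.2 s.
2. the ring is turned clockwise to its stop, the pins still in the holes (value of joint clamp_ring above 1.54 rad and horizontal distance between spanner_pins and ring_top below 0.005 m and z of spanner_pins in the frame of ring_top between -0.003 and 0.006 m and angle between the y axis of spanner_pins and the y axis of ring_top, either way round below 0.2 rad), for 0.1 s.
At the end, for the whole second after the job is handed in: The clamp ring is within 0.07 rad of its stop, and the spanner lies on the mat, flat within 7 degrees and pins down, its neck over the mat and under 25 mm above the bench. Both pins were in the holes before the ring was turned far and when it reached its stop (value of joint clamp_ring above 1.53 rad and x of spanner_neck in the frame of mat_top between -0.12 and 0.12 m and y of spanner_neck in the frame of mat_top between -0.065 and 0.065 m and height (world z) of spanner_neck below 0.025 m and angle between spanner_pins's own z axis and vertical below 0.12 rad); the robot touches nothing.
It fails at once if the gripper or arm pressed on the lap (over 3 N) (contact force between any of the fingers, the arm and lap above 3 N).
It fails at once if another thing on the bench was moved more than 25 mm (distance of any of wrench, pliers, hammer, jar, compound_bar, ring_clamp, caliper from where it was at the start of the episode above 0.025 m).
It also fails if it takes over 61 s, if anything falls off the work surface, if the arm or the gripper's body presses on something with over 40 N, if the wrist force passes 120 N, or if a joint passes its speed limit or range.

## Working session

There is one attempt and no reset: what is moved stays moved. The work goes in short steps, Python scripts to look and compute and a tool call to move; the robot and the scene stay as the last step left them, time stands still between calls to the robot, and variables do not carry over. Pictures are saved under pics/ and viewed, and the job is handed in when it is done.

Besides the shell and the picture viewer there is one more tool, called after "Request:" by a JSON object that holds its "api" and its "payload". play_rows: Moves the arm, as the interface text tells. Shift numbers are shares of 0.8 m and turn numbers shares of 60 degrees, none past 1 either way. Its arguments: {"type":"object","properties":{"series":{"type":"array"},"gripper":{"type":"number"}},"required":["series"]}

```bash
ls; mkdir -p pics
python3 - <<'E'
from rig import bot, vision, nets
import cv2
print(bot.read_state(), bot.tips_ahead)
for n in ("top","side","wrist"):
    p=vision.capture(n); cv2.imwrite(f"pics/{n}0.png",p["pixels"]); print(n,p["fx"],p["fy"],p["cx"],p["cy"],p["extrinsics"].tolist() if hasattr(p["extrinsics"],"tolist") else p["extrinsics"])
E
```

```text
pics
{'time_s': 0.0, 'joint_positions': array([-8.72318338e+01,  3.02804080e+01,  8.21565746e+01,  1.15549858e-03,
        6.76894171e+01, -1.02279414e+01]), 'qvel': array([-0.07900924, -0.00924695,  0.04454097,  0.00907531, -0.01031674,
       -0.0086426 ]), 'tau': array([ 6.40521139e-04, -4.40037560e+01, -1.76592457e+01,  6.34595845e-02,
        5.83136827e-02, -1.55618491e-04]), 'position': array([ 0.14055052, -0.60839062,  0.29125497]), 'tcp_rot': array([[ 2.24877285e-01, -9.74387089e-01, -8.79068956e-05],
       [-9.74384681e-01, -2.24876929e-01,  2.20441533e-03],
       [-2.16772207e-03, -4.10067803e-04, -9.99997566e-01]]), 'force': array([-0.52373422, -0.17671872, -0.24292688]), 'moment': array([-0.02210548,  0.00728479,  0.04377313]), 'opening': 0.9979473896719773} 0.0697
top 493.4746615037628 493.4746615037628 315.58876956421864 196.50288595206737 [[0.014263512030327346, -0.998706941838101, 0.048795456232608454, 0.4063926652248416], [-0.9998950441557682, -0.014370449931806967, -0.0018414237674820224, -0.012246859146672399], [0.0025402553601403337, -0.048764069694244454, -0.9988070947933639, 1.5757828071423892], [0.0, 0.0, 0.0, 1.0]]
side 425.1452841068034 425.1452841068034 316.8022334301282 200.557690502502 [[-0.7149355303628941, -0.5462670754360702, 0.4364166240179788, -0.04596857749428941], [-0.6991608802187592, 0.5642785642386856, -0.43904870517114297, 0.5442659736908423], [-0.00642269386292559, -0.6190169498771825, -0.7853513638928074, 1.0506740251283158], [0.0, 0.0, 0.0, 1.0]]
wrist 329.6571879137621 329.6571879137621 317.4352075154347 198.83799656020193 [[0.2248718257253653, -0.9295820607247404, -0.2920785072094233, 0.22204634572285126], [-0.9743871118434287, -0.2150094384727005, -0.0658839710481593, -0.5899302204891377], [-0.00155507824936568, 0.29941298192696686, -0.9541223443485848, 0.383400790355266], [0.0, 0.0, 0.0, 1.0]]
```

View pics/top0.png

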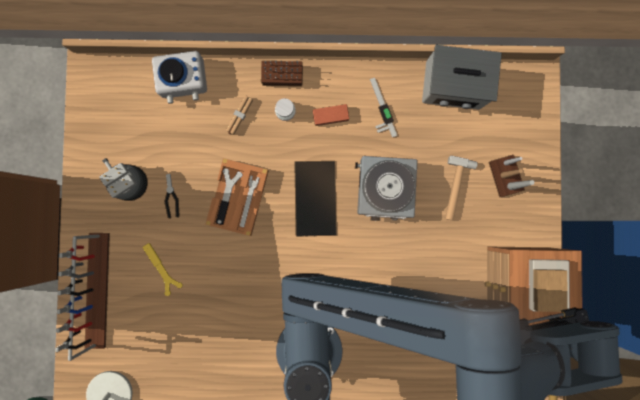

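View pics/side0.png

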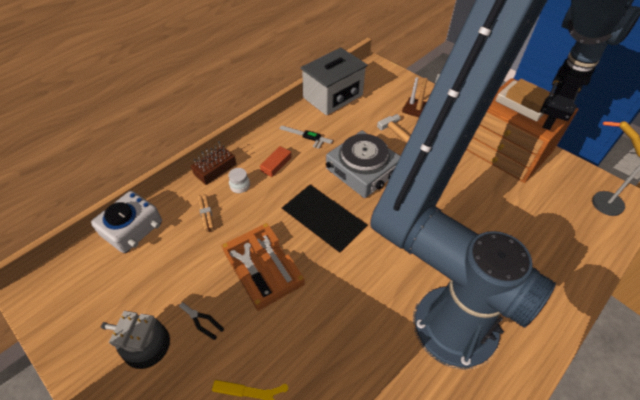

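View pics/wrist0.png

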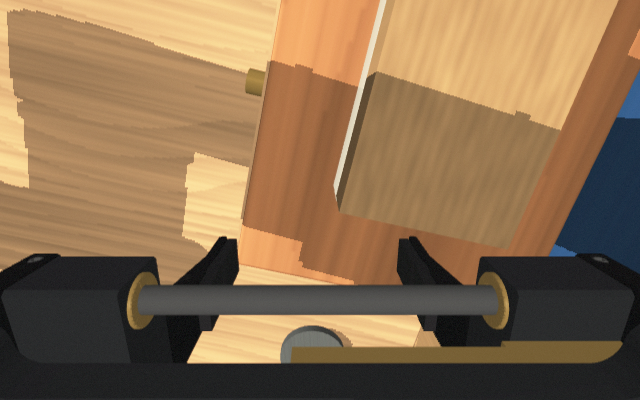

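The top view shows the tray at about (238,197). In its left lane, at (228,195), is the fork spanner with a black handle; the wrench is in the right lane at (250,198). The yellow look-alike lies on the bench at (160,268). The mat is at (316,198), and the hone's lap and ring are at (389,185).

Could be taken for the spanner: the black-handled one in the tray (228,195), the yellow one (160,268), the wrench (250,198). By the description it is the tray's left lane (+y) one. I'll check this in a crop.

```bash
cat > h.py <<'E'
import numpy as np, cv2
from rig import bot, vision, nets
def cap(n,save=None):
    p=vision.capture(n)
    if save: cv2.imwrite(f"pics/{save}.png",p["pixels"])
    return p
def w2p(p,X):
    T=np.linalg.inv(np.array(p["extrinsics"])); X=np.atleast_2d(X); c=(T[:3,:3]@X.T).T+T[:3,3]
    return np.c_[p["fx"]*c[:,0]/c[:,2]+p["cx"],p["fy"]*c[:,1]/c[:,2]+p["cy"]]
def p2w(p,uv,z):
    T=np.array(p["extrinsics"]); uv=np.atleast_2d(uv).astype(float)
    d=np.c_[(uv[:,0]-p["cx"])/p["fx"],(uv[:,1]-p["cy"])/p["fy"],np.ones(len(uv))]@T[:3,:3].T
    o=T[:3,3]; return o+d*((z-o[2])/d[:,2])[:,None]
def crop(p,u0,v0,u1,v1,s,name):
    im=cv2.resize(p["pixels"][v0:v1,u0:u1],None,fx=s,fy=s,interpolation=cv2.INTER_CUBIC); cv2.imwrite(f"pics/{name}.png",im)
E
python3 - <<'E'
from h import *
p=cap("top")
Z=dict(spanner_pins=.03,tray=.038,mat_top=.003,lap=.103,ring_top=.105,wrench=.03,spanner_handle=.03,spanner_neck=.03)
for q,z in Z.items():
    for r in nets.look_for(p,q)[:3]:
        uv=np.array(r["at"])*[640,400]; print(q,round(r["confidence"],2),uv.round(1),p2w(p,uv,z)[0].round(4))
for q,z in dict(spanner_pins=.03,tray=.038,lap=.103,clamp_ring=.105,mat_top=.003).items():
    for r in nets.masks_of(p,q)[:2]:
        m=r["region"].astype(np.uint8); c=max(cv2.findContours(m,0,2)[0],key=cv2.contourArea); b=cv2.minAreaRect(c)
        print(q,round(r["confidence"],2),m.sum(),b,p2w(p,b[0],z).round(4), (p2w(p,cv2.boxPoints(b),z)[:,:2]).round(3).tolist())
crop(p,195,150,280,245,8,"tray_c"); crop(p,350,145,430,225,7,"hone_c")
E
```

```text
spanner_pins 0.86 [162.5 266. ] [0.2585 0.4582 0.03  ]
spanner_pins 0.82 [226.7 198. ] [0.4732 0.2634 0.03  ]
tray 0.56 [238.9 196.8] [0.4772 0.224  0.038 ]
mat_top 0.69 [316.  197.7] [ 0.4795 -0.0166  0.003 ]
lap 0.96 [401.6 185.8] [ 0.5141 -0.2719  0.103 ]
ring_top 0.82 [390.  185.9] [ 0.5132 -0.2369  0.105 ]
wrench 0.75 [250.2 196.7] [0.4784 0.1899 0.03  ]
spanner_handle 0.88 [159.2 266. ] [0.2584 0.4686 0.03  ]
spanner_handle 0.73 [225.1 195.4] [0.4813 0.2687 0.03  ]
spanner_neck 0.98 [227.6 194.8] [0.4833 0.2609 0.03  ]
spanner_neck 0.97 [160.5 268.5] [0.2506 0.4642 0.03  ]
spanner_pins 0.74 415 ((227.95689392089844, 197.2957763671875), (17.687898635864258, 55.72307586669922), 8.29714584350586) [[0.4755 0.2595 0.03  ]] [[0.393, 0.298], [0.566, 0.276], [0.559, 0.221], [0.385, 0.243]]
spanner_pins 0.72 514 ((157.91116333007812, 268.8835754394531), (54.01484680175781, 17.99100112915039), 52.65065002441406) [[0.2494 0.4722 0.03  ]] [[0.298, 0.547], [0.332, 0.504], [0.201, 0.398], [0.167, 0.441]]
tray 0.7 2665 ((236.66551208496094, 196.8137969970703), (48.503623962402344, 69.71003723144531), 15.068489074707031) [[0.477 0.231 0.038]] [[0.39, 0.33], [0.602, 0.279], [0.564, 0.131], [0.353, 0.184]]
lap 0.64 1547 ((388.7000427246094, 185.60003662109375), (50.087921142578125, 48.746280670166016), 26.56505012512207) [[ 0.5142 -0.2333  0.103 ]] [[0.481, -0.134], [0.613, -0.198], [0.547, -0.333], [0.416, -0.268]]
clamp_ring 0.72 413 ((389.00006103515625, 186.00001525878906), (22.62741470336914, 21.21320343017578), 45.0) [[ 0.5128 -0.2339  0.105 ]] [[0.514, -0.188], [0.559, -0.232], [0.512, -0.28], [0.466, -0.236]]
mat_top 0.81 2999 ((314.93023681640625, 198.3825225830078), (75.42984008789062, 40.68906784057617), 89.02897644042969) [[ 0.4772 -0.0131  0.003 ]] [[0.596, 0.056], [0.6, -0.074], [0.359, -0.082], [0.355, 0.048]]
```

View pics/tray_c.png

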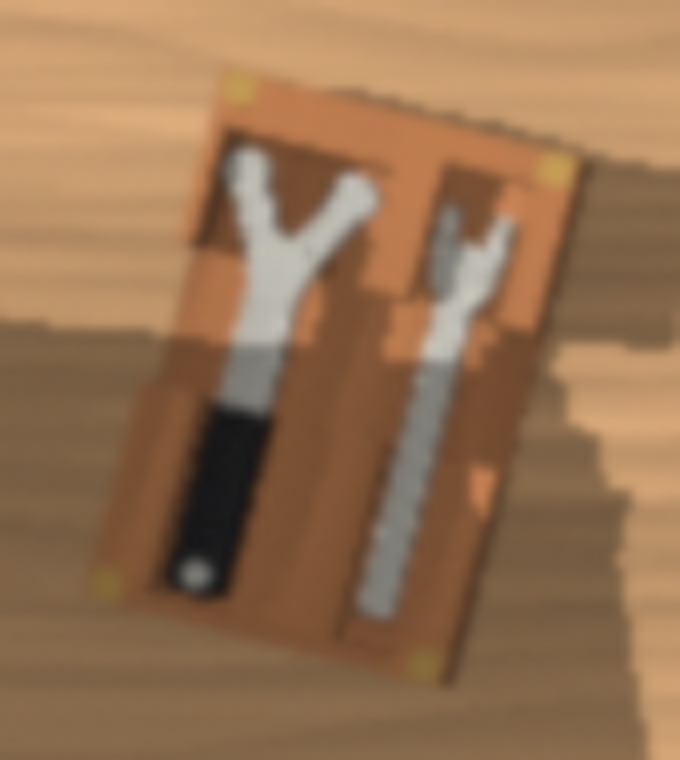

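View pics/hone_c.png

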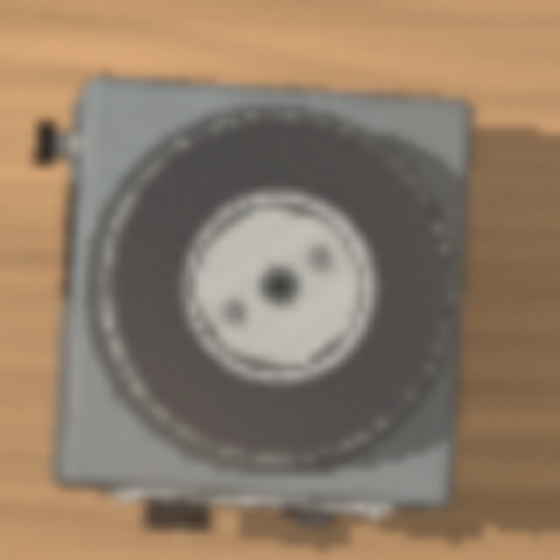

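Run:
```python
from h import *
p=cap("top")
a=p2w(p,[[225.9,170.6],[239.75,174.4]],.034); e=p2w(p,[[219.4,221.9]],.036)
m=a.mean(0); d=m-e[0]; print("pins",a.round(4),m.round(4),"end",e.round(4),np.linalg.norm(a[0]-a[1]),np.linalg.norm(d[:2]),"heading",np.degrees(np.arctan2(d[1],d[0])))
h=p2w(p,[[395.9,182.1],[383.6,189.6]],.105); print("holes",h.round(4),h.mean(0).round(4),np.linalg.norm(h[0]-h[1])); v=h[0]-h[1]; print(np.degrees(np.arctan2(v[1],v[0])))
print(p2w(p,[[389.9,185.9]],.105))
```

```text
pins [[0.559  0.2672 0.034 ]
 [0.5476 0.2235 0.034 ]] [0.5533 0.2454 0.034 ] end [[0.3981 0.2833 0.036 ]] 0.04509745065053072 0.1597598770185717 heading -13.756315305728817
holes [[ 0.5248 -0.2544  0.105 ]
 [ 0.5018 -0.2178  0.105 ]] [ 0.5133 -0.2361  0.105 ] 0.04323280822469454
-57.86865872951193
[[ 0.51316001 -0.23654805  0.105     ]]
```

The crop confirms the choice. The steel fork with the black handle is in the tray's left lane, with pin tips at (225.9,170.6) and (239.8,174.4). I measure 45 mm between them against 44 mm nominal, heading about -14°. The ring holes are at (395.9,182.1) and (383.6,189.6), 43 mm apart. First I'll go over the hone with the wrist camera to refine the ring.

Request:
{"api": "play_rows", "payload": {"series": [{"tz": 0.06}, {"tx": 0.03, "ty": 0.05}, {"tx": 0.035, "ty": 0.05}, {"tx": 0.04, "ty": 0.045}, {"tx": 0.04, "ty": 0.045, "turn": 0.06}, {"tx": 0.04, "ty": 0.045, "turn": 0.06}, {"tx": 0.04, "ty": 0.045, "turn": 0.06}, {"tx": 0.04, "ty": 0.045, "turn": 0.06}, {"tx": 0.04, "ty": 0.04, "turn": 0.06}, {"tx": 0.049, "ty": 0.03, "turn": 0.02}]}}

```text
invalid input
```

Request:
{"api": "play_rows", "payload": {"series": [{"tz": -0.05}, {"tz": -0.05}, {"tz": -0.05}, {"tz": -0.02}, {}, {}]}}

```text
invalid input
```

```bash
cat >> h.py <<'E'
def st():
    s=bot.read_state(); R=s["tcp_rot"]; y=-R[:,1]
    print("t",round(s["time_s"],2),"pos",s["position"].round(4),"yaw",round(float(np.degrees(np.arctan2(y[1],y[0]))),2),"zax",R[:,2].round(4),"F",s["force"].round(1),"M",s["moment"].round(2),"op",round(s["opening"],3),"q6",round(s["joint_positions"][5],1))
    return s
E
python3 - <<'E'
from h import *
s=st(); p=cap("wrist","w1")
for q in("ring_top","clamp_ring","lap"):
    for r in nets.look_for(p,q)[:2]: 
        uv=np.array(r["at"])*[640,400]; print(q,r["confidence"],uv,p2w(p,uv,.105))
print(w2p(p,[[.5133,-.2361,.105]]))
E
```

```text
t 0.9 pos [ 0.1406 -0.609   0.2923] yaw 13.0 zax [ 0. -0. -1.] F [-0.2 -0.4  0.7] M [ 0.01 -0.04 -0.03] op 0.998 q6 -10.2
[[-268.4004195  -702.57776506]]
```

View pics/w1.png

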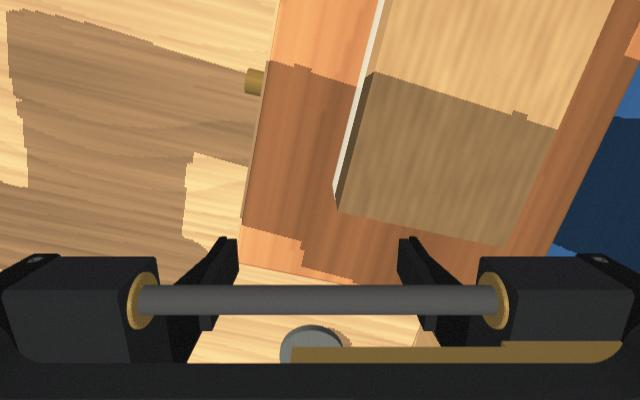

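The move was refused; rows probably need all four numbers.

Request:
{"api": "play_rows", "payload": {"series": [{"tx": 0, "ty": 0, "tz": 0.06, "turn": 0}, {"tx": 0.03, "ty": 0.05, "tz": 0, "turn": 0}, {"tx": 0.035, "ty": 0.05, "tz": 0, "turn": 0}, {"tx": 0.04, "ty": 0.045, "tz": 0, "turn": 0}, {"tx": 0.04, "ty": 0.045, "tz": 0, "turn": 0.06}, {"tx": 0.04, "ty": 0.045, "tz": 0, "turn": 0.06}, {"tx": 0.04, "ty": 0.045, "tz": 0, "turn": 0.06}, {"tx": 0.04, "ty": 0.045, "tz": 0, "turn": 0.06}, {"tx": 0.04, "ty": 0.04, "tz": 0, "turn": 0.06}, {"tx": 0.049, "ty": 0.03, "tz": 0, "turn": 0.02}]}}

```text
time_s: 2.1
position: [0.4241, -0.2906, 0.3405]
tcp_rot: [[0.534, -0.845, -0.001], [-0.845, -0.534, 0.0], [-0.001, 0.0, -1.0]]
force: [0.8, -1.3, -0.6]
opening: 1.002
```

Request:
{"api": "play_rows", "payload": {"series": [{"tx": 0, "ty": 0, "tz": -0.05, "turn": 0}, {"tx": 0, "ty": 0, "tz": -0.05, "turn": 0}, {"tx": 0, "ty": 0, "tz": -0.05, "turn": 0}, {"tx": 0, "ty": 0, "tz": -0.025, "turn": 0}, {"tx": 0, "ty": 0, "tz": 0, "turn": 0}]}}

```text
time_s: 2.6
position: [0.4225, -0.2916, 0.1975]
tcp_rot: [[0.533, -0.846, -0.005], [-0.846, -0.533, 0.005], [-0.007, 0.001, -1.0]]
force: [-1.1, -0.6, -0.9]
opening: 0.998
```

Run:
```python
from h import *
s=st(); p=cap("wrist","w1")
print(w2p(p,[[.5133,-.2361,.105]]))
import pickle; pickle.dump((p,s),open("w1.pkl","wb"))
```

```text
t 2.6 pos [ 0.4225 -0.2916  0.1975] yaw 32.2 zax [-0.0048  0.0051 -1.    ] F [-1.1 -0.6 -0.9] M [-0.06 -0.02  0.01] op 0.998 q6 10.7
[[320.53323074  48.29473276]]
```

View pics/w1.png

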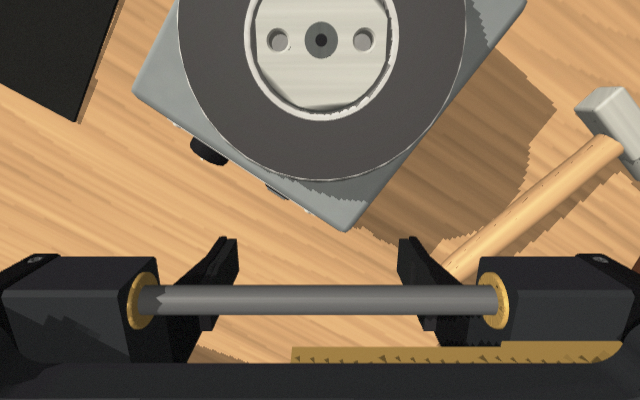

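The wrist view shows the ring squarely: holes at about (278,40) and (363,40), spindle centre at about (321,40), and the hammer well clear on the right.

Run:
```python
from h import *
import pickle
p,s=pickle.load(open("w1.pkl","rb"))
g=cv2.cvtColor(p["pixels"],cv2.COLOR_BGR2GRAY)
m=((g<135)).astype(np.uint8); m[:, :255]=0; m[:,385:]=0; m[75:]=0; m[:18]=0
n,l,stt,c=cv2.connectedComponentsWithStats(m)
for i in range(1,n):
    if stt[i,4]>80: print(stt[i],c[i].round(1), p2w(p,c[i],.105).round(4))
crop(p,240,0,400,110,5,"w1c")
```

```text
[305  22  33  37 943] [320.8  39.6] [[ 0.5168 -0.2341  0.105 ]]
[255  28  10  47 108] [257.   58.3] [[ 0.4918 -0.2108  0.105 ]]
[267  28  20  21 165] [273.9  35.5] [[ 0.5057 -0.2128  0.105 ]]
[353  28  20  19 148] [363.8  34.4] [[ 0.5304 -0.2512  0.105 ]]
```

View pics/w1c.png

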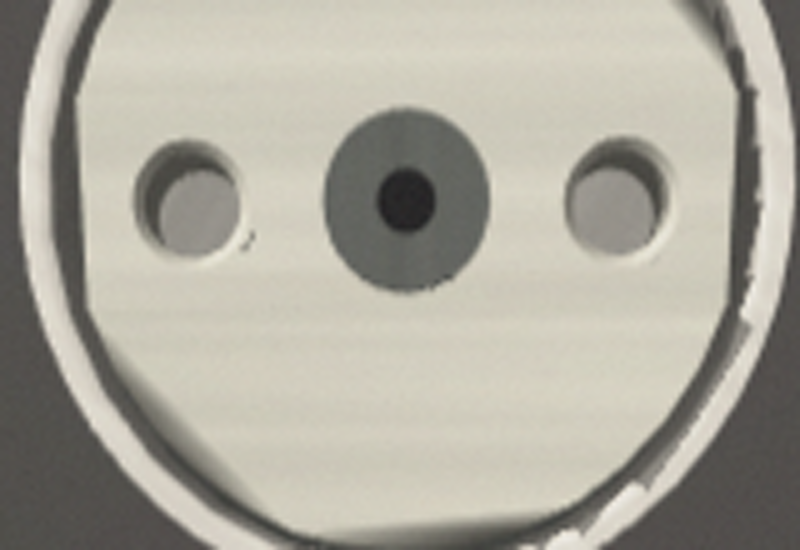

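Run:
```python
from h import *
import pickle
p,s=pickle.load(open("w1.pkl","rb"))
h=p2w(p,[[277.3,39.9],[364.2,39.7]],.105); v=h[0]-h[1]
print(h.round(4),h.mean(0).round(4),np.linalg.norm(v),np.degrees(np.arctan2(v[1],v[0]))-90)
T=np.eye(4);T[:3,:3]=s["tcp_rot"];T[:3,3]=s["position"]
print("cam in tool",(np.linalg.inv(T)@p["extrinsics"]).round(4).tolist())
print("ring in tool", (np.linalg.inv(T)@np.r_[h.mean(0),1]).round(4), w2p(p,[[.5133,-.2361,.105]]))
```

```text
[[ 0.5049 -0.2153  0.105 ]
 [ 0.5285 -0.2528  0.105 ]] [ 0.5167 -0.2341  0.105 ] 0.04424405500052782 32.267750740195595
cam in tool [[1.0, -0.0001, 0.0003, 0.0004], [0.0, 0.954, 0.2998, -0.0835], [-0.0003, -0.2998, 0.954, -0.092], [0.0, 0.0, 0.0, 1.0]]
ring in tool [ 0.0022 -0.1105  0.0924  1.    ] [[320.53323074  48.29473276]]
```

Request:
{"api": "play_rows", "payload": {"series": [{"tx": 0.008, "ty": 0.03, "tz": 0.04, "turn": -0.05}, {"tx": 0.008, "ty": 0.055, "tz": 0.025, "turn": -0.08}, {"tx": 0.008, "ty": 0.06, "tz": 0, "turn": -0.08}, {"tx": 0.008, "ty": 0.06, "tz": 0, "turn": -0.08}, {"tx": 0.008, "ty": 0.06, "tz": 0, "turn": -0.08}, {"tx": 0.008, "ty": 0.06, "tz": 0, "turn": -0.08}, {"tx": 0.008, "ty": 0.06, "tz": 0, "turn": -0.08}, {"tx": 0.008, "ty": 0.06, "tz": 0, "turn": -0.08}, {"tx": 0.007, "ty": 0.06, "tz": 0, "turn": -0.08}, {"tx": 0.007, "ty": 0.06, "tz": 0, "turn": -0.08}]}}

```text
time_s: 3.65
position: [0.4872, 0.1612, 0.2547]
tcp_rot: [[-0.245, -0.969, 0.005], [-0.969, 0.245, 0.0], [-0.002, -0.005, -1.0]]
force: [0.7, 0.1, 0.6]
opening: 0.997
```

Request:
{"api": "play_rows", "payload": {"series": [{"tx": 0, "ty": 0.06, "tz": 0, "turn": 0}, {"tx": 0, "ty": 0.06, "tz": 0, "turn": 0}, {"tx": 0, "ty": 0.03, "tz": 0, "turn": 0}, {"tx": 0, "ty": 0.03, "tz": 0, "turn": 0}, {"tx": 0, "ty": 0, "tz": 0, "turn": 0}]}}

```text
time_s: 4.15
position: [0.4869, 0.3061, 0.2546]
tcp_rot: [[-0.239, -0.971, 0.005], [-0.971, 0.239, 0.003], [-0.004, -0.004, -1.0]]
force: [0.7, -0.7, 0.4]
opening: 1.004
```

Run:
```python
from h import *
s=st(); p=cap("wrist","w2")
import pickle; pickle.dump((p,s),open("w2.pkl","wb"))
```

```text
t 4.15 pos [0.4869 0.3061 0.2546] yaw -13.8 zax [ 0.005   0.0028 -1.    ] F [ 0.7 -0.7  0.4] M [ 0.01 -0.02  0.04] op 1.004 q6 124.8
```

View pics/w2.png

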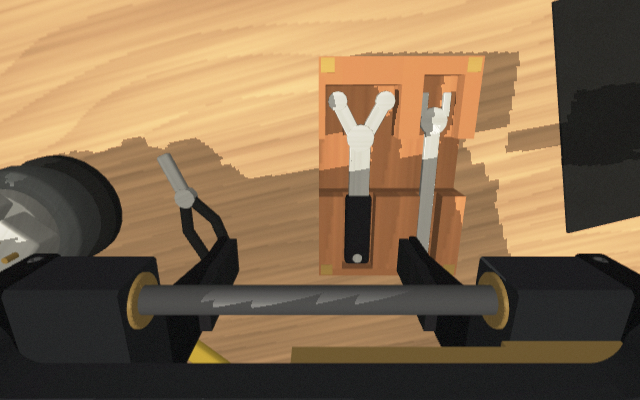

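The wrist view shows the steel fork spanner with black handle in the tray's left lane: fork ends at about (338,100) and (386,100), rivet at about (357,258). The wrench is to its right at (430,160). I overshot in y by about 45 mm, which does no harm.

Run:
```python
from h import *
import pickle
p,s=pickle.load(open("w2.pkl","rb"))
crop(p,310,40,500,290,3,"w2c")
h=p2w(p,[[338,100],[386.,100]],.034); v=h[0]-h[1]; e=p2w(p,[[357,258]],.036)[0]; m=h.mean(0); d=m-e
ang=np.arctan2(d[1],d[0]); 
print(h.round(4),m.round(4),np.linalg.norm(v),np.degrees(np.arctan2(v[1],v[0]))-90,np.degrees(ang),np.linalg.norm(d[:2]))
print("neck",m[:2]-.062*np.array([np.cos(ang),np.sin(ang)]))
```

```text
[[0.5608 0.2698 0.034 ]
 [0.5504 0.2274 0.034 ]] [0.5556 0.2486 0.034 ] 0.043615218136445165 -13.794770509230005 -13.4902010928109 0.15814440197108845
neck [0.49532902 0.26308707]
```

View pics/w2c.png

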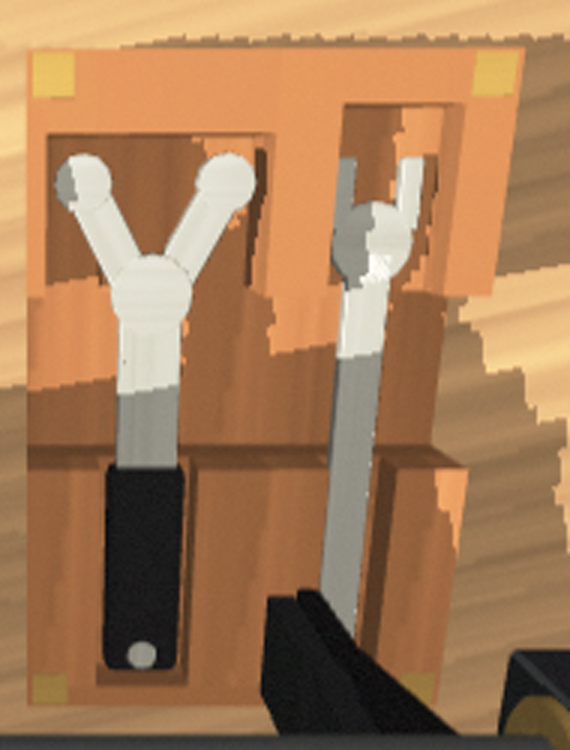

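Request:
{"api": "play_rows", "payload": {"gripper": 0.5, "series": [{"tx": 0.01, "ty": -0.025, "tz": -0.03, "turn": 0}, {"tx": 0, "ty": -0.03, "tz": -0.04, "turn": 0}, {"tx": 0, "ty": 0, "tz": -0.04, "turn": 0}, {"tx": 0, "ty": 0, "tz": -0.03, "turn": 0}, {"tx": 0, "ty": 0, "tz": 0, "turn": 0}]}}

```text
time_s: 4.7
position: [0.4929, 0.257, 0.1384]
tcp_rot: [[-0.244, -0.97, -0.006], [-0.97, 0.244, -0.002], [0.003, 0.005, -1.0]]
force: [0.2, 0.5, -0.1]
opening: 0.628
```

Run:
```python
from h import *
s=st(); p=cap("wrist","w3")
```

```text
t 4.7 pos [0.4929 0.257  0.1384] yaw -14.13 zax [-0.0057 -0.002  -1.    ] F [ 0.2  0.5 -0.1] M [0.03 0.1  0.02] op 0.628 q6 120.2
```

View pics/w3.png

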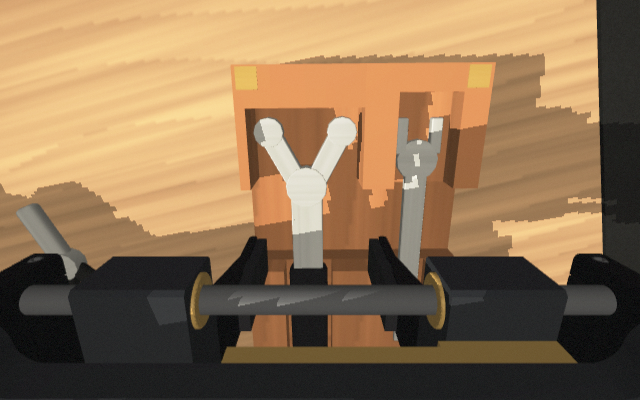

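Request:
{"api": "play_rows", "payload": {"series": [{"tx": 0, "ty": 0, "tz": 0, "turn": 0}, {"tx": 0, "ty": 0, "tz": 0, "turn": 0}]}}

```text
time_s: 4.95
position: [0.4953, 0.2592, 0.1421]
tcp_rot: [[-0.242, -0.97, 0.004], [-0.97, 0.242, 0.001], [-0.002, -0.003, -1.0]]
force: [-0.4, 0.9, 0.2]
opening: 0.506
```

Request:
{"api": "play_rows", "payload": {"series": [{"tx": 0, "ty": 0.002, "tz": -0.03, "turn": 0}, {"tx": 0, "ty": 0, "tz": -0.025, "turn": 0}, {"tx": 0, "ty": 0, "tz": -0.015, "turn": 0}, {"tx": 0, "ty": 0, "tz": -0.006, "turn": 0}, {"tx": 0, "ty": 0, "tz": 0, "turn": 0}, {"tx": 0, "ty": 0, "tz": 0, "turn": 0}]}}

```text
time_s: 5.55
position: [0.4947, 0.2608, 0.0802]
tcp_rot: [[-0.242, -0.97, 0.001], [-0.97, 0.242, 0.0], [-0.001, -0.001, -1.0]]
force: [-0.9, -0.1, 0.2]
opening: 0.497
```

Run:
```python
from h import *
s=st(); p=cap("wrist","w4")
```

```text
t 5.55 pos [0.4947 0.2608 0.0802] yaw -14.0 zax [ 1.4e-03  4.0e-04 -1.0e+00] F [-0.9 -0.1  0.2] M [-0.02  0.08  0.02] op 0.497 q6 120.4
```

View pics/w4.png

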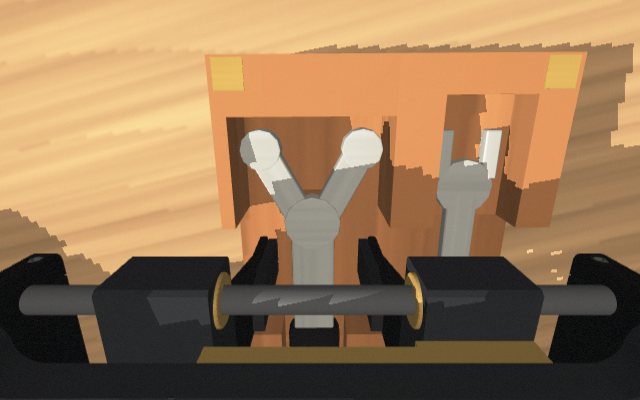

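The fingers straddle the neck (col 313) at trough depth without touching anything. Closing.

Request:
{"api": "play_rows", "payload": {"gripper": 0.0, "series": [{"tx": 0, "ty": 0, "tz": 0, "turn": 0}, {"tx": 0, "ty": 0, "tz": 0, "turn": 0}, {"tx": 0, "ty": 0, "tz": 0, "turn": 0}, {"tx": 0, "ty": 0, "tz": 0, "turn": 0}, {"tx": 0, "ty": 0, "tz": 0, "turn": 0}, {"tx": 0, "ty": 0, "tz": 0, "turn": 0}]}}

```text
time_s: 6.2
position: [0.4946, 0.2609, 0.0797]
tcp_rot: [[-0.242, -0.97, 0.001], [-0.97, 0.242, 0.001], [-0.001, -0.001, -1.0]]
force: [0.9, 2.2, 1.8]
opening: 0.224
```

Request:
{"api": "play_rows", "payload": {"series": [{"tx": 0, "ty": 0, "tz": 0.01, "turn": 0}, {"tx": 0, "ty": 0, "tz": 0.02, "turn": 0}, {"tx": 0, "ty": 0, "tz": 0.03, "turn": 0}, {"tx": 0, "ty": 0, "tz": 0.03, "turn": 0}, {"tx": 0, "ty": 0, "tz": 0, "turn": 0}, {"tx": 0, "ty": 0, "tz": 0, "turn": 0}]}}

```text
time_s: 6.8
position: [0.4938, 0.2604, 0.1515]
tcp_rot: [[-0.242, -0.97, -0.0], [-0.97, 0.242, -0.0], [0.0, 0.0, -1.0]]
force: [-0.1, 0.5, -2.3]
opening: 0.225
```

Run:
```python
from h import *
s=st(); p=cap("wrist","w5")
```

```text
t 6.8 pos [0.4938 0.2604 0.1515] yaw -14.01 zax [-2.e-04 -3.e-04 -1.e+00] F [-0.1  0.5 -2.3] M [ 0.02 -0.03  0.04] op 0.225 q6 120.4
```

View pics/w5.png

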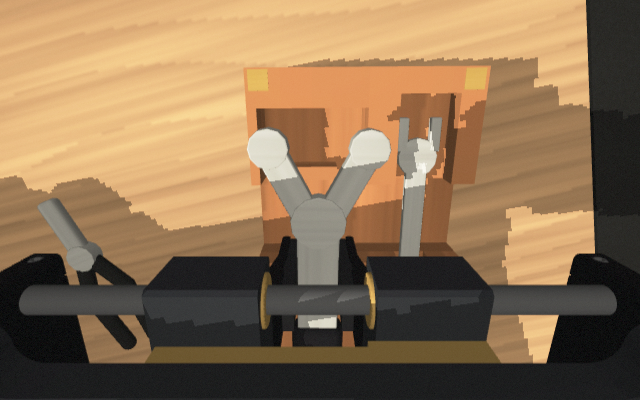

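The spanner is lifted and held level by the neck, with the fork ends at (268,149) and (370,148) and 0.225 × 87 = 19.6 mm between the jaws. Next I carry it to the mat and lay it down so I can regrip it by the handle.

Request:
{"api": "play_rows", "payload": {"series": [{"tx": 0, "ty": -0.02, "tz": 0.01, "turn": 0.02}, {"tx": 0, "ty": -0.045, "tz": 0, "turn": 0.03}, {"tx": 0, "ty": -0.05, "tz": 0, "turn": 0.04}, {"tx": 0, "ty": -0.05, "tz": 0, "turn": 0.04}, {"tx": 0, "ty": -0.05, "tz": 0, "turn": 0.04}, {"tx": 0, "ty": -0.05, "tz": 0, "turn": 0.03}, {"tx": 0, "ty": -0.045, "tz": -0.01, "turn": 0.03}, {"tx": 0, "ty": -0.032, "tz": -0.02, "turn": 0}, {"tx": 0, "ty": 0, "tz": -0.025, "turn": 0}, {"tx": 0, "ty": 0, "tz": -0.02, "turn": 0}]}}

```text
time_s: 7.85
position: [0.4932, -0.0141, 0.0974]
tcp_rot: [[-0.006, -1.0, -0.003], [-1.0, 0.006, 0.001], [-0.001, 0.003, -1.0]]
force: [-0.2, 0.9, -2.3]
opening: 0.226
```

Request:
{"api": "play_rows", "payload": {"series": [{"tx": 0, "ty": 0, "tz": -0.015, "turn": 0}, {"tx": 0, "ty": 0, "tz": -0.01, "turn": 0}, {"tx": 0, "ty": 0, "tz": 0, "turn": 0}, {"tx": 0, "ty": 0, "tz": 0, "turn": 0}]}}

```text
time_s: 8.25
position: [0.4942, -0.0127, 0.0794]
tcp_rot: [[-0.003, -1.0, -0.0], [-1.0, 0.003, 0.0], [-0.0, 0.0, -1.0]]
force: [0.6, 0.3, -3.5]
opening: 0.224
```

Run:
```python
from h import *
s=st(); p=cap("wrist","w6")
```

```text
t 8.25 pos [ 0.4942 -0.0127  0.0794] yaw -0.17 zax [-2.e-04  1.e-04 -1.e+00] F [ 0.6  0.3 -3.5] M [ 0.02 -0.01 -0.  ] op 0.224 q6 75.7
```

View pics/w6.png

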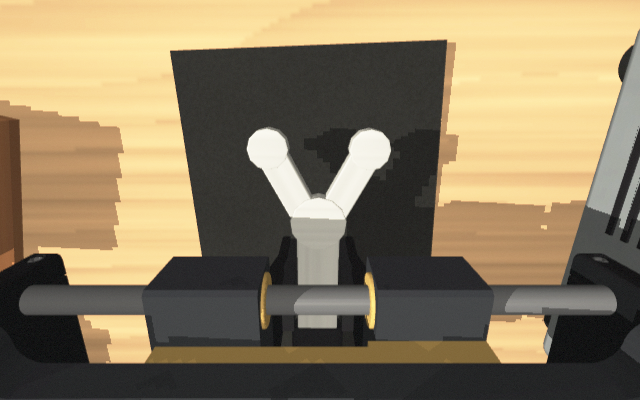

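The spanner is over the mat, centred left to right. Lowering the last 5 mm and releasing.

Request:
{"api": "play_rows", "payload": {"series": [{"tx": 0, "ty": 0, "tz": -0.004, "turn": 0}, {"tx": 0, "ty": 0, "tz": -0.002, "turn": 0}, {"tx": 0, "ty": 0, "tz": 0, "turn": 0}]}}

```text
time_s: 8.6
position: [0.4942, -0.0129, 0.0748]
tcp_rot: [[-0.003, -1.0, 0.0], [-1.0, 0.003, -0.0], [0.0, -0.0, -1.0]]
force: [-0.1, -0.4, -1.8]
opening: 0.224
```

Request:
{"api": "play_rows", "payload": {"gripper": 0.5, "series": [{"tx": 0, "ty": 0, "tz": 0, "turn": 0}, {"tx": 0, "ty": 0, "tz": 0, "turn": 0}, {"tx": 0, "ty": 0, "tz": 0, "turn": 0}, {"tx": 0, "ty": 0, "tz": 0.02, "turn": 0}, {"tx": 0, "ty": 0, "tz": 0.02, "turn": 0}, {"tx": -0.02, "ty": 0, "tz": 0.02, "turn": 0}, {"tx": -0.02, "ty": 0, "tz": 0.02, "turn": 0}, {"tx": -0.015, "ty": 0, "tz": 0.01, "turn": 0}, {"tx": 0, "ty": 0, "tz": 0, "turn": 0}, {"tx": 0, "ty": 0, "tz": 0, "turn": 0}]}}

```text
time_s: 9.6
position: [0.4507, -0.0132, 0.1467]
tcp_rot: [[-0.004, -1.0, 0.001], [-1.0, 0.004, -0.0], [0.0, -0.001, -1.0]]
force: [0.6, -0.0, -0.2]
opening: 0.501
```

Run:
```python
from h import *
s=st(); p=cap("wrist","w7")
import pickle; pickle.dump((p,s),open("w7.pkl","wb"))
```

```text
t 9.6 pos [ 0.4507 -0.0132  0.1467] yaw -0.22 zax [ 1.3e-03 -3.0e-04 -1.0e+00] F [ 0.6 -0.  -0.2] M [-0.    0.03  0.04] op 0.501 q6 74.3
```

View pics/w7.png

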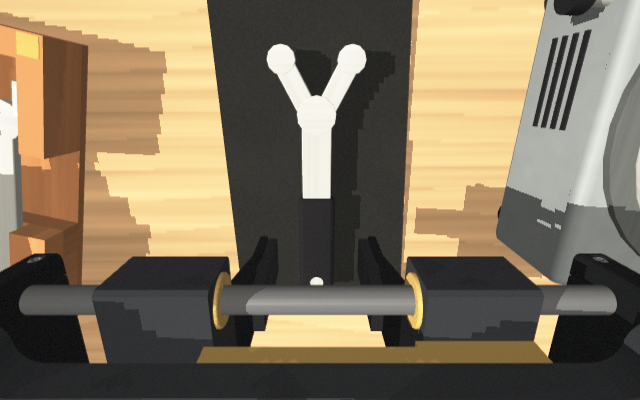

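The spanner lies flat on the mat, head away from the robot, with fork ends at (281,58) and (351,57) and the handle pointing at the gripper.

Run:
```python
from h import *
import pickle
p,s=pickle.load(open("w7.pkl","rb"))
h=p2w(p,[[281,58],[351.,57.5]],.020); v=h[0]-h[1]; e=p2w(p,[[316.5,283]],.015)[0]; m=h.mean(0); d=m-e
ang=np.arctan2(d[1],d[0]); 
print(h.round(4),m.round(4),np.linalg.norm(v),np.degrees(np.arctan2(v[1],v[0]))-90,np.degrees(ang),np.linalg.norm(d[:2]))
for k in (.062,.105,.11,.125): print(k,m[:2]-k*np.array([np.cos(ang),np.sin(ang)]))
print(w2p(p,p2w(p,[[316,113]],.003)), p2w(p,[[316,197]],.019))
```

```text
[[ 0.5564  0.0088  0.02  ]
 [ 0.5565 -0.0342  0.02  ]] [ 0.5565 -0.0127  0.02  ] 0.04293468536356038 0.15902069630720916 -0.16489302810244935 0.16038681151803857
0.062 [ 0.49445051 -0.01253161]
0.105 [ 0.45145069 -0.01240786]
0.11 [ 0.44645071 -0.01239347]
0.125 [ 0.43145077 -0.0123503 ]
[[316. 113.]] [[ 0.46681784 -0.01224351  0.019     ]]
```

Request:
{"api": "play_rows", "payload": {"series": [{"tx": 0.0035, "ty": 0, "tz": -0.03, "turn": 0}, {"tx": 0, "ty": 0, "tz": -0.03, "turn": 0}, {"tx": 0, "ty": 0, "tz": -0.02, "turn": 0}, {"tx": 0, "ty": 0, "tz": -0.0105, "turn": 0}, {"tx": 0, "ty": 0, "tz": 0, "turn": 0}, {"tx": 0, "ty": 0, "tz": 0, "turn": 0}]}}

```text
time_s: 10.25
position: [0.4536, -0.0131, 0.0739]
tcp_rot: [[-0.004, -1.0, 0.0], [-1.0, 0.004, -0.0], [0.0, -0.0, -1.0]]
force: [0.1, 0.3, 0.7]
opening: 0.498
```

Request:
{"api": "play_rows", "payload": {"gripper": 0.0, "series": [{"tx": 0, "ty": 0, "tz": 0, "turn": 0}, {"tx": 0, "ty": 0, "tz": 0, "turn": 0}, {"tx": 0, "ty": 0, "tz": 0, "turn": 0}, {"tx": 0, "ty": 0, "tz": 0, "turn": 0}, {"tx": 0, "ty": 0, "tz": 0, "turn": 0}]}}

```text
time_s: 10.75
position: [0.453, -0.013, 0.0743]
tcp_rot: [[-0.004, -1.0, 0.0], [-1.0, 0.004, -0.0], [0.0, -0.0, -1.0]]
force: [-0.1, 0.5, 0.1]
opening: 0.292
```

Run:
```python
from h import *
s=st(); p=cap("wrist","w8")
import pickle; pickle.dump((p,s),open("w8.pkl","wb"))
```

```text
t 10.75 pos [ 0.453  -0.013   0.0743] yaw -0.2 zax [ 2.e-04 -0.e+00 -1.e+00] F [-0.1  0.5  0.1] M [ 0.05 -0.01 -0.04] op 0.292 q6 74.4
```

View pics/w8.png

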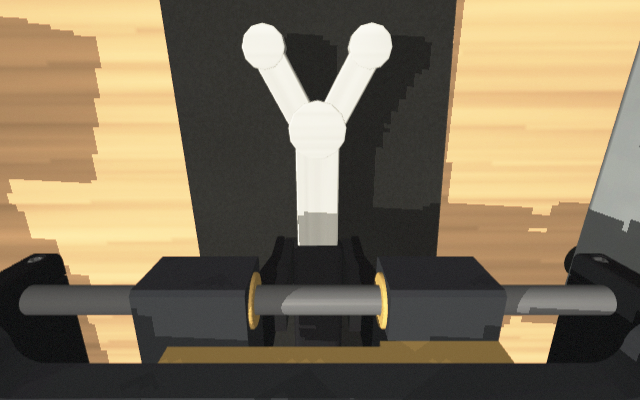

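Request:
{"api": "play_rows", "payload": {"series": [{"tx": 0, "ty": 0, "tz": 0.01, "turn": 0}, {"tx": 0, "ty": 0, "tz": 0.03, "turn": 0}, {"tx": 0, "ty": 0, "tz": 0.04, "turn": 0}, {"tx": 0, "ty": 0, "tz": 0.04, "turn": 0}, {"tx": 0, "ty": 0, "tz": 0.03, "turn": 0}, {"tx": 0, "ty": 0, "tz": 0.01, "turn": 0}, {"tx": 0, "ty": 0, "tz": 0, "turn": 0}, {"tx": 0, "ty": 0, "tz": 0, "turn": 0}]}}

```text
time_s: 11.6
position: [0.4522, -0.0128, 0.2015]
tcp_rot: [[-0.004, -1.0, -0.002], [-1.0, 0.004, 0.0], [-0.0, 0.002, -1.0]]
force: [-0.2, -0.0, -2.0]
opening: 0.293
```

Run:
```python
from h import *
s=st(); p=cap("wrist","w9")
import pickle; pickle.dump((p,s),open("w9.pkl","wb"))
p0,s0=pickle.load(open("w8.pkl","rb"))
a=p0["pixels"][0:150,220:420]; b=p["pixels"][0:150,220:420]
cv2.imwrite("pics/w89.png",cv2.resize(np.vstack([a,b]),None,fx=2,fy=2,interpolation=cv2.INTER_CUBIC)[:600])
for q,(P,S) in dict(w8=(p0,s0),w9=(p,s)).items():
    g=cv2.GaussianBlur(cv2.cvtColor(P["pixels"],cv2.COLOR_BGR2GRAY),(3,3),0)
    c=cv2.HoughCircles(g[0:90,225:410],cv2.HOUGH_GRADIENT,1.0,60,param1=150,param2=12,minRadius=16,maxRadius=27)
    print(q,None if c is None else (c[0][:4]+[225,0,0]).round(1).tolist())
```

```text
t 11.6 pos [ 0.4522 -0.0128  0.2015] yaw -0.21 zax [-1.8e-03  5.0e-04 -1.0e+00] F [-0.2 -0.  -2. ] M [0.02 0.09 0.04] op 0.293 q6 74.4
w8 [[261.5, 45.5, 22.5], [367.5, 45.5, 24.0]]
w9 [[262.5, 43.5, 20.5], [373.5, 47.5, 25.2]]
```

View pics/w89.png

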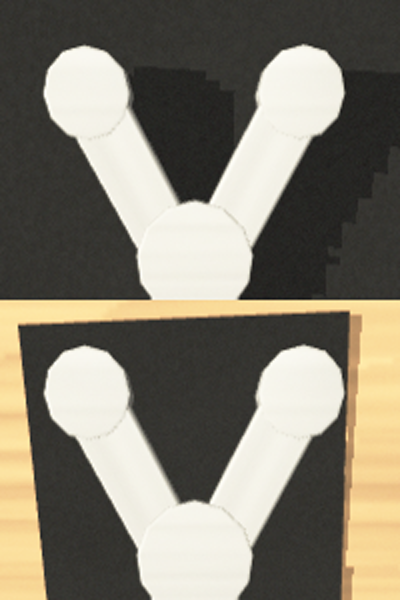

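Run:
```python
from h import *
import pickle
p,s=pickle.load(open("w8.pkl","rb"))
T=np.eye(4);T[:3,:3]=s["tcp_rot"];T[:3,3]=s["position"]; Ti=np.linalg.inv(T)
h=p2w(p,[[263,46],[370.4,45.8]],.020); hv=np.c_[h,np.ones(2)]@Ti.T
print("w8 fork tops in tool",hv.round(4),np.linalg.norm(h[0]-h[1]))
```

```text
w8 fork tops in tool [[-0.0222 -0.1027  0.0543  1.    ]
 [ 0.0215 -0.1028  0.0543  1.    ]] 0.04360888232546063
```

Request:
{"api": "play_rows", "payload": {"series": [{"tx": 0, "ty": -0.02, "tz": 0, "turn": 0.04}, {"tx": -0.003, "ty": -0.04, "tz": 0, "turn": 0.06}, {"tx": -0.004, "ty": -0.045, "tz": 0, "turn": 0.07}, {"tx": -0.005, "ty": -0.05, "tz": 0, "turn": 0.07}, {"tx": -0.005, "ty": -0.05, "tz": 0, "turn": 0.08}, {"tx": -0.005, "ty": -0.05, "tz": 0, "turn": 0.08}, {"tx": -0.004, "ty": -0.045, "tz": 0, "turn": 0.07}, {"tx": -0.002, "ty": -0.03, "tz": 0, "turn": 0.05}, {"tx": 0, "ty": -0.016, "tz": 0, "turn": 0.021}, {"tx": 0, "ty": 0, "tz": 0, "turn": 0}]}}

```text
time_s: 12.65
position: [0.4303, -0.2916, 0.2006]
tcp_rot: [[0.531, -0.847, -0.001], [-0.847, -0.531, 0.001], [-0.001, 0.0, -1.0]]
force: [-0.4, -0.5, -1.8]
opening: 0.294
```

Request:
{"api": "play_rows", "payload": {"series": [{"tx": 0, "ty": 0, "tz": 0, "turn": 0}, {"tx": 0, "ty": 0, "tz": 0, "turn": 0}, {"tx": 0, "ty": 0, "tz": 0, "turn": 0}]}}

```text
time_s: 12.95
position: [0.4304, -0.2884, 0.2019]
tcp_rot: [[0.535, -0.845, -0.001], [-0.845, -0.535, 0.001], [-0.002, 0.0, -1.0]]
force: [-0.3, 0.1, -2.0]
opening: 0.295
```

Run:
```python
from h import *
s=st(); p=cap("wrist","w10")
import pickle; pickle.dump((p,s),open("w10.pkl","wb"))
crop(p,220,0,420,150,4,"w10c")
```

```text
t 12.95 pos [ 0.4304 -0.2884  0.2019] yaw 32.32 zax [-0.0011  0.0012 -1.    ] F [-0.3  0.1 -2. ] M [-0.05  0.06  0.01] op 0.295 q6 11.5
```

View pics/w10c.png

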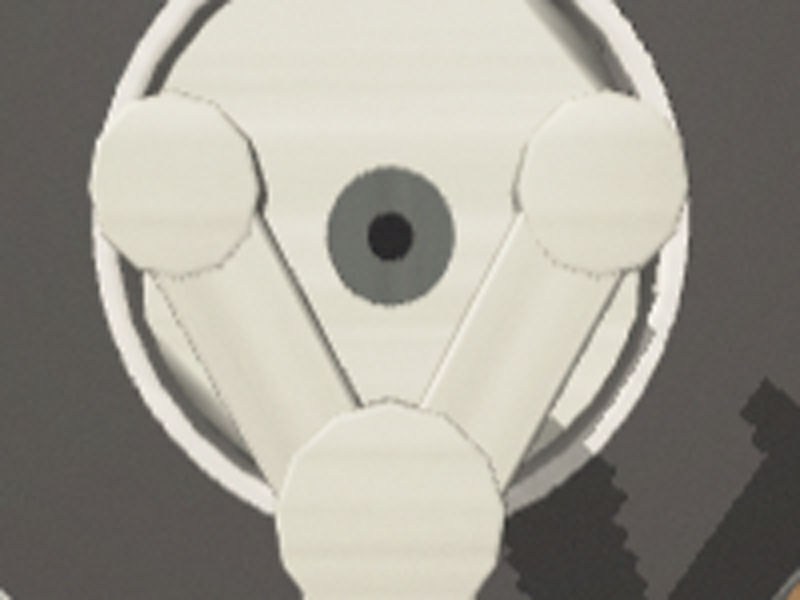

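Run:
```python
from h import *
import pickle
p,s=pickle.load(open("w10.pkl","rb"))
T=np.eye(4);T[:3,:3]=s["tcp_rot"];T[:3,3]=s["position"]; Ti=np.linalg.inv(T)
r=p2w(p,[[220+390.5/4,236/4]],.105); print("ring",r.round(4),(np.c_[r,1]@Ti.T).round(4))
p1,s1=pickle.load(open("w1.pkl","rb")); print("bolt in w1",p2w(p1,[[321.3,40]],.105).round(4))
h=p2w(p,[[263.4,46],[370.6,45.6]],s["position"][2]-.0543); hv=np.c_[h,np.ones(2)]@Ti.T
print("fork tops in tool",hv.round(4),np.linalg.norm(h[0]-h[1]))
```

```text
ring [[ 0.5167 -0.2343  0.105 ]] [[ 6.000e-04 -1.019e-01  9.680e-02  1.000e+00]]
bolt in w1 [[ 0.5168 -0.2344  0.105 ]]
fork tops in tool [[-0.0215 -0.1026  0.0543  1.    ]
 [ 0.022  -0.1028  0.0542  1.    ]] 0.04351732488014278
```

The view shows the fork over the ring. The spindle bolt at (317.6,59.0) lies 1.2 mm behind the pin line after allowing for height, and sideways agreement is within 0.3 mm. I'll pull back about 1.2 mm and lower.

Request:
{"api": "play_rows", "payload": {"series": [{"tx": -0.0013, "ty": -0.0008, "tz": -0.015, "turn": 0}, {"tx": 0, "ty": 0, "tz": -0.01, "turn": 0}, {"tx": 0, "ty": 0, "tz": -0.004, "turn": 0}, {"tx": 0, "ty": 0, "tz": 0, "turn": 0}, {"tx": 0, "ty": 0, "tz": 0, "turn": 0}]}}

```text
time_s: 13.5
position: [0.4296, -0.2904, 0.1789]
tcp_rot: [[0.534, -0.846, -0.0], [-0.846, -0.534, 0.0], [-0.0, 0.0, -1.0]]
force: [0.1, 0.4, -2.5]
opening: 0.292
```

Run:
```python
from h import *
s=st(); p=cap("wrist","w11")
crop(p,220,0,420,150,4,"w11c")
T=np.eye(4);T[:3,:3]=s["tcp_rot"];T[:3,3]=s["position"]
print("pins est",(T@[0.0000,-.1031,.0623,1]).round(4))
```

```text
t 13.5 pos [ 0.4296 -0.2904  0.1789] yaw 32.25 zax [-2.e-04  2.e-04 -1.e+00] F [ 0.1  0.4 -2.5] M [-0.06  0.03 -0.04] op 0.292 q6 11.3
pins est [ 0.5167 -0.2354  0.1165  1.    ]
```

View pics/w11c.png

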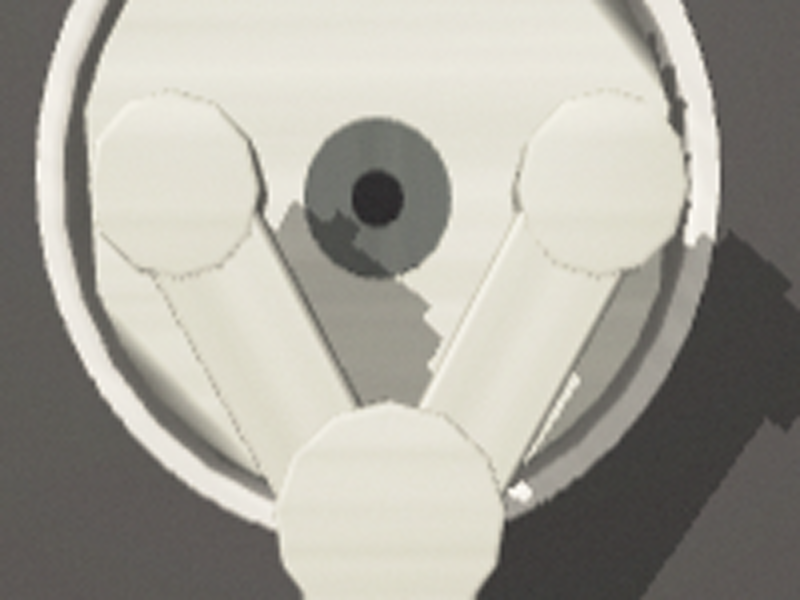

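Run:
```python
from h import *
s=st(); p=cap("wrist")
T=np.eye(4);T[:3,:3]=s["tcp_rot"];T[:3,3]=s["position"]; Ti=np.linalg.inv(T)
g=cv2.cvtColor(p["pixels"],cv2.COLOR_BGR2GRAY); 
r=p2w(p,[[220+377.5/4,198/4]],.105); print("ring",r.round(4),(np.c_[r,1]@Ti.T).round(4))
h=p2w(p,[[220+175/4,46],[220+602/4.,45.6]],s["position"][2]-.0543); print((np.c_[h,[1,1]]@Ti.T).round(4))
```

```text
t 13.55 pos [ 0.4296 -0.2905  0.179 ] yaw 32.25 zax [ 2.e-04 -1.e-04 -1.e+00] F [-0.7 -0.  -1.7] M [-0.04  0.05 -0.02] op 0.298 q6 11.3
ring [[ 0.5168 -0.2344  0.105 ]] [[-0.001  -0.1037  0.0741  1.    ]]
[[-0.0214 -0.1026  0.0543  1.    ]
 [ 0.022  -0.1028  0.0543  1.    ]]
```

Request:
{"api": "play_rows", "payload": {"series": [{"tx": 0, "ty": 0.0016, "tz": 0, "turn": 0}, {"tx": 0, "ty": 0, "tz": -0.0025, "turn": 0}, {"tx": 0, "ty": 0, "tz": -0.0025, "turn": 0}, {"tx": 0, "ty": 0, "tz": -0.0025, "turn": 0}, {"tx": 0, "ty": 0, "tz": 0, "turn": 0}, {"tx": 0, "ty": 0, "tz": 0, "turn": 0}]}}

```text
time_s: 14.2
position: [0.4295, -0.2891, 0.1729]
tcp_rot: [[0.534, -0.846, -0.0], [-0.846, -0.534, 0.0], [-0.0, 0.0, -1.0]]
force: [0.2, -0.2, -1.7]
opening: 0.294
```

Run:
```python
from h import *
s=st(); p=cap("wrist","w12")
crop(p,220,0,420,150,4,"w12c")
T=np.eye(4);T[:3,:3]=s["tcp_rot"];T[:3,3]=s["position"]
print("pins est",(T@[0.0003,-.1031,.0623,1]).round(4))
```

```text
t 14.2 pos [ 0.4295 -0.2891  0.1729] yaw 32.25 zax [-1.e-04  1.e-04 -1.e+00] F [ 0.2 -0.2 -1.7] M [-0.03  0.08  0.01] op 0.294 q6 11.4
pins est [ 0.5168 -0.2343  0.1106  1.    ]
```

View pics/w12c.png

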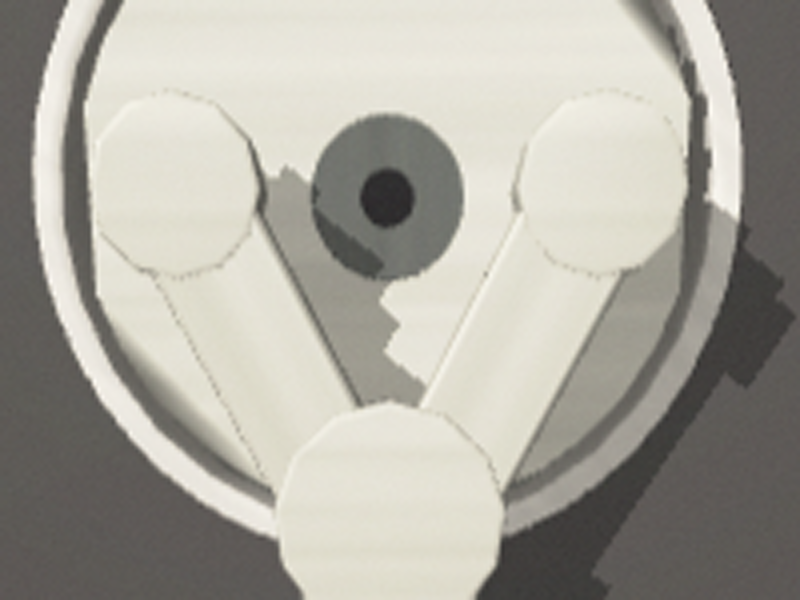

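No contact force at 0.1729, where the pin tips should already be about 3 mm into the holes. Continuing down to seat.

Request:
{"api": "play_rows", "payload": {"series": [{"tx": 0, "ty": 0, "tz": -0.0025, "turn": 0}, {"tx": 0, "ty": 0, "tz": -0.0025, "turn": 0}, {"tx": 0, "ty": 0, "tz": -0.002, "turn": 0}, {"tx": 0, "ty": 0, "tz": 0, "turn": 0}, {"tx": 0, "ty": 0, "tz": 0, "turn": 0}]}}

```text
time_s: 14.75
position: [0.4296, -0.2892, 0.1677]
tcp_rot: [[0.534, -0.846, 0.0], [-0.846, -0.534, -0.0], [0.0, -0.0, -1.0]]
force: [-0.7, 0.1, 1.9]
opening: 0.296
```

Run:
```python
from h import *
s=st(); p=cap("wrist","w13")
crop(p,220,0,420,150,4,"w13c")
T=np.eye(4);T[:3,:3]=s["tcp_rot"];T[:3,3]=s["position"]
print("pins est",(T@[0.0003,-.1031,.0623,1]).round(4))
q=cap("side"); crop(q,320,120,420,200,7,"s13c")
```

```text
t 14.75 pos [ 0.4296 -0.2892  0.1677] yaw 32.25 zax [ 3.e-04 -3.e-04 -1.e+00] F [-0.7  0.1  1.9] M [ 0.02 -0.03 -0.  ] op 0.296 q6 11.4
pins est [ 0.5169 -0.2345  0.1054  1.    ]
```

View pics/w13c.png

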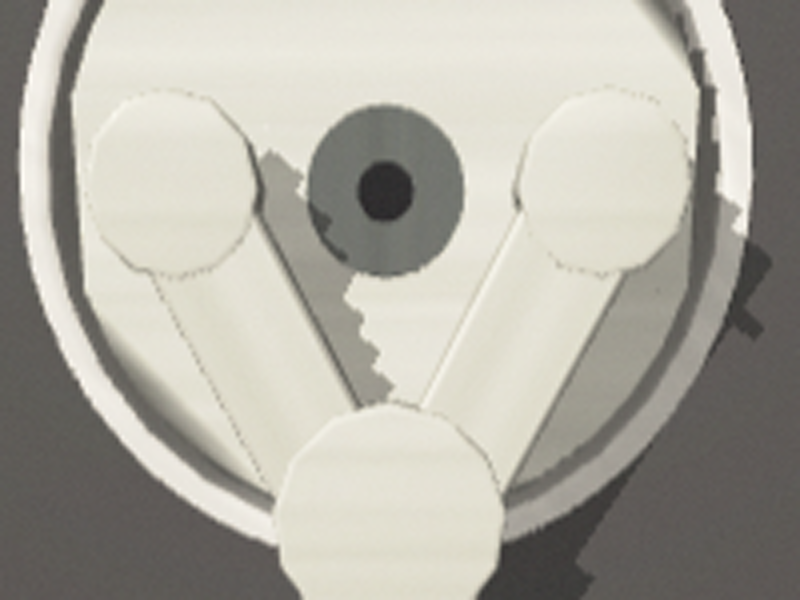

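View pics/s13c.png

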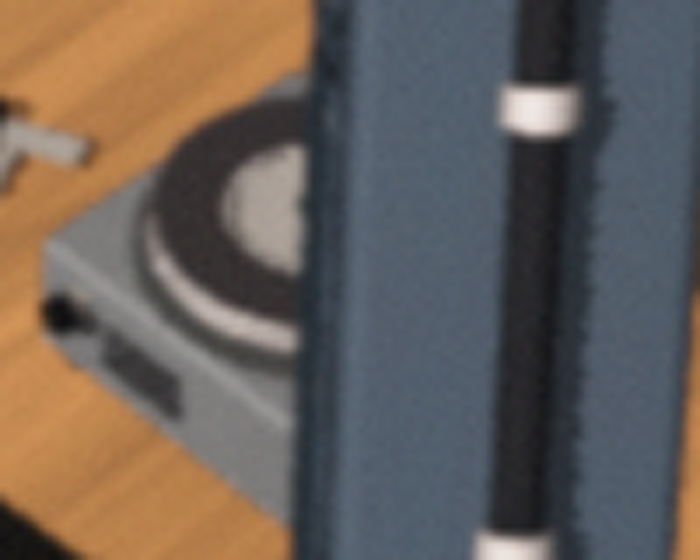

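The force changed by +4 N at z = 0.1677, so the underside rests on the ring face (pins estimate 0.1054). Centre agreement is within about 0.3 mm, so it is seated. Next I work out the clockwise arc about the ring axis.

Run:
```python
from h import *
C=np.array([.5168,-.2343]); r=.1031
def P(t): t=np.radians(t); return C-r*np.array([np.cos(t),np.sin(t)])
t=32.25; print(P(t))
while t>-50:
    d=(P(t-2.4)-P(t))/.8; print(round(t-2.4,2),d.round(4),P(t-2.4).round(4)); t-=2.4
```

```text
[ 0.42960546 -0.28931566]
29.85 [-0.0028  0.0046] [ 0.4274 -0.2856]
27.45 [-0.0026  0.0047] [ 0.4253 -0.2818]
25.05 [-0.0024  0.0048] [ 0.4234 -0.278 ]
22.65 [-0.0022  0.0049] [ 0.4217 -0.274 ]
20.25 [-0.002  0.005] [ 0.4201 -0.27  ]
17.85 [-0.0018  0.0051] [ 0.4187 -0.2659]
15.45 [-0.0015  0.0052] [ 0.4174 -0.2618]
13.05 [-0.0013  0.0052] [ 0.4164 -0.2576]
10.65 [-0.0011  0.0053] [ 0.4155 -0.2534]
8.25 [-0.0009  0.0053] [ 0.4148 -0.2491]
5.85 [-0.0007  0.0054] [ 0.4142 -0.2448]
3.45 [-0.0004  0.0054] [ 0.4139 -0.2405]
1.05 [-0.0002  0.0054] [ 0.4137 -0.2362]
-1.35 [0.     0.0054] [ 0.4137 -0.2319]
-3.75 [0.0002 0.0054] [ 0.4139 -0.2276]
-6.15 [0.0005 0.0054] [ 0.4143 -0.2233]
-8.55 [0.0007 0.0054] [ 0.4148 -0.219 ]
-10.95 [0.0009 0.0053] [ 0.4156 -0.2147]
-13.35 [0.0011 0.0053] [ 0.4165 -0.2105]
-15.75 [0.0014 0.0052] [ 0.4176 -0.2063]
-18.15 [0.0016 0.0052] [ 0.4188 -0.2022]
-20.55 [0.0018 0.0051] [ 0.4203 -0.1981]
-22.95 [0.002 0.005] [ 0.4219 -0.1941]
-25.35 [0.0022 0.0049] [ 0.4236 -0.1902]
-27.75 [0.0024 0.0048] [ 0.4256 -0.1863]
-30.15 [0.0026 0.0047] [ 0.4276 -0.1825]
-32.55 [0.0028 0.0046] [ 0.4299 -0.1788]
-34.95 [0.003  0.0045] [ 0.4323 -0.1752]
-37.35 [0.0032 0.0044] [ 0.4348 -0.1718]
-39.75 [0.0034 0.0042] [ 0.4375 -0.1684]
-42.15 [0.0035 0.0041] [ 0.4404 -0.1651]
-44.55 [0.0037 0.0039] [ 0.4433 -0.162 ]
-46.95 [0.0039 0.0038] [ 0.4464 -0.159 ]
-49.35 [0.004  0.0036] [ 0.4496 -0.1561]
-51.75 [0.0042 0.0034] [ 0.453  -0.1533]
```

Request:
{"api": "play_rows", "payload": {"series": [{"tx": -0.0028, "ty": 0.0046, "tz": 0, "turn": -0.04}, {"tx": -0.0026, "ty": 0.0047, "tz": 0, "turn": -0.04}, {"tx": -0.0024, "ty": 0.0048, "tz": 0, "turn": -0.04}, {"tx": -0.0022, "ty": 0.0049, "tz": 0, "turn": -0.04}, {"tx": -0.002, "ty": 0.005, "tz": 0, "turn": -0.04}, {"tx": 0, "ty": 0, "tz": 0, "turn": 0}, {"tx": 0, "ty": 0, "tz": 0, "turn": 0}]}}

```text
time_s: 15.55
position: [0.4202, -0.2707, 0.1677]
tcp_rot: [[0.347, -0.938, 0.001], [-0.938, -0.347, -0.001], [0.002, -0.0, -1.0]]
force: [-2.2, -2.5, 2.5]
opening: 0.296
```

Run:
```python
from h import *
s=st(); p=cap("wrist","w14")
crop(p,220,0,420,150,4,"w14c")
```

```text
t 15.55 pos [ 0.4202 -0.2707  0.1677] yaw 20.32 zax [ 7.0e-04 -1.5e-03 -1.0e+00] F [-2.2 -2.5  2.5] M [-0.38  0.13  0.11] op 0.296 q6 24.1
```

View pics/w14c.png

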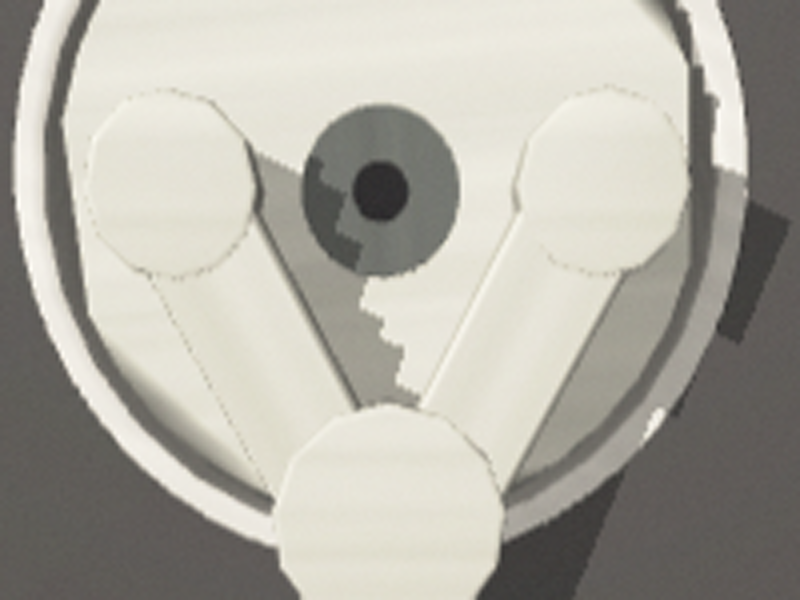

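The ring follows: its flats keep to the fork apart from a few degrees of play. Continuing.

Request:
{"api": "play_rows", "payload": {"series": [{"tx": -0.0018, "ty": 0.0051, "tz": 0, "turn": -0.04}, {"tx": -0.0015, "ty": 0.0052, "tz": 0, "turn": -0.04}, {"tx": -0.0013, "ty": 0.0052, "tz": 0, "turn": -0.04}, {"tx": -0.0011, "ty": 0.0053, "tz": 0, "turn": -0.04}, {"tx": -0.0009, "ty": 0.0053, "tz": 0, "turn": -0.04}, {"tx": -0.0007, "ty": 0.0054, "tz": 0, "turn": -0.04}, {"tx": -0.0004, "ty": 0.0054, "tz": 0, "turn": -0.04}, {"tx": -0.0002, "ty": 0.0054, "tz": 0, "turn": -0.04}, {"tx": 0, "ty": 0.0054, "tz": 0, "turn": -0.04}, {"tx": 0.0002, "ty": 0.0054, "tz": 0, "turn": -0.04}]}}

```text
time_s: 16.6
position: [0.4136, -0.2284, 0.1677]
tcp_rot: [[-0.066, -0.998, -0.0], [-0.998, 0.066, -0.002], [0.002, 0.0, -1.0]]
force: [-4.5, -4.8, 2.1]
opening: 0.297
```

Request:
{"api": "play_rows", "payload": {"series": [{"tx": 0.0005, "ty": 0.0054, "tz": 0, "turn": -0.04}, {"tx": 0.0007, "ty": 0.0054, "tz": 0, "turn": -0.04}, {"tx": 0.0009, "ty": 0.0053, "tz": 0, "turn": -0.04}, {"tx": 0.0011, "ty": 0.0053, "tz": 0, "turn": -0.04}, {"tx": 0.0014, "ty": 0.0052, "tz": 0, "turn": -0.04}, {"tx": 0, "ty": 0, "tz": 0, "turn": 0}]}}

```text
time_s: 17.2
position: [0.4173, -0.2066, 0.1677]
tcp_rot: [[-0.272, -0.962, -0.0], [-0.962, 0.272, -0.001], [0.001, 0.0, -1.0]]
force: [-4.0, -3.0, 4.4]
opening: 0.296
```

Run:
```python
from h import *
s=st(); p=cap("wrist","w15")
crop(p,220,0,420,150,4,"w15c")
```

```text
t 17.2 pos [ 0.4173 -0.2066  0.1677] yaw -15.76 zax [-4.e-04 -1.e-03 -1.e+00] F [-4.  -3.   4.4] M [-0.7   0.53 -0.16] op 0.296 q6 65.7
```

View pics/w15c.png

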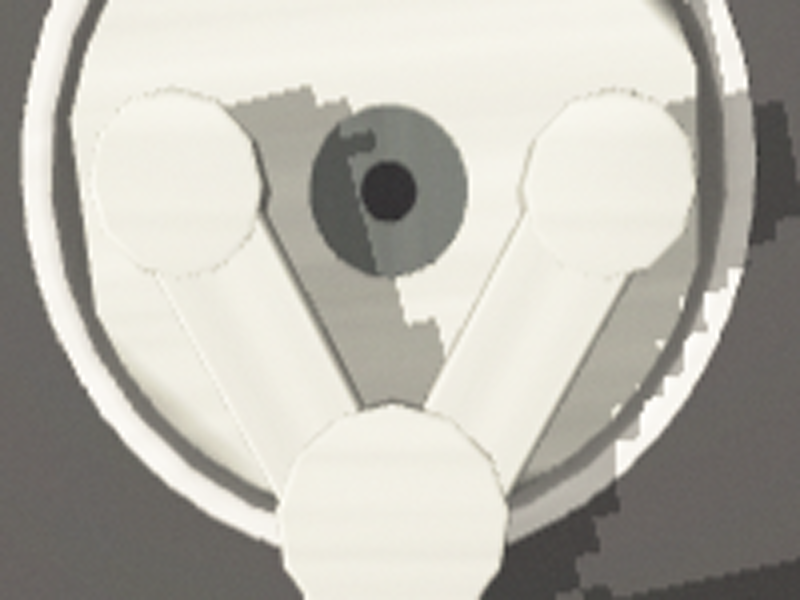

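Request:
{"api": "play_rows", "payload": {"series": [{"tx": 0.0016, "ty": 0.0052, "tz": 0, "turn": -0.04}, {"tx": 0.0018, "ty": 0.0051, "tz": 0, "turn": -0.04}, {"tx": 0.002, "ty": 0.005, "tz": 0, "turn": -0.04}, {"tx": 0.0022, "ty": 0.0049, "tz": 0, "turn": -0.04}]}}

```text
time_s: 17.65
position: [0.4231, -0.1907, 0.1677]
tcp_rot: [[-0.429, -0.903, -0.001], [-0.903, 0.429, -0.001], [0.002, 0.0, -1.0]]
force: [-4.8, -4.4, 3.3]
opening: 0.298
```

Request:
{"api": "play_rows", "payload": {"series": [{"tx": 0.0024, "ty": 0.0048, "tz": 0, "turn": -0.04}, {"tx": 0.0026, "ty": 0.0047, "tz": 0, "turn": -0.04}, {"tx": 0, "ty": 0, "tz": 0, "turn": 0}]}}

```text
time_s: 17.95
position: [0.4273, -0.1827, 0.1676]
tcp_rot: [[-0.503, -0.865, -0.001], [-0.865, 0.503, -0.001], [0.001, 0.0, -1.0]]
force: [-3.7, -4.4, 3.2]
opening: 0.295
```

Run:
```python
from h import *
s=st(); p=cap("wrist","w16")
crop(p,220,0,420,150,4,"w16c")
```

```text
t 17.95 pos [ 0.4273 -0.1827  0.1676] yaw -30.17 zax [-7.e-04 -7.e-04 -1.e+00] F [-3.7 -4.4  3.2] M [-0.81  0.58 -0.23] op 0.295 q6 83.3
```

View pics/w16c.png

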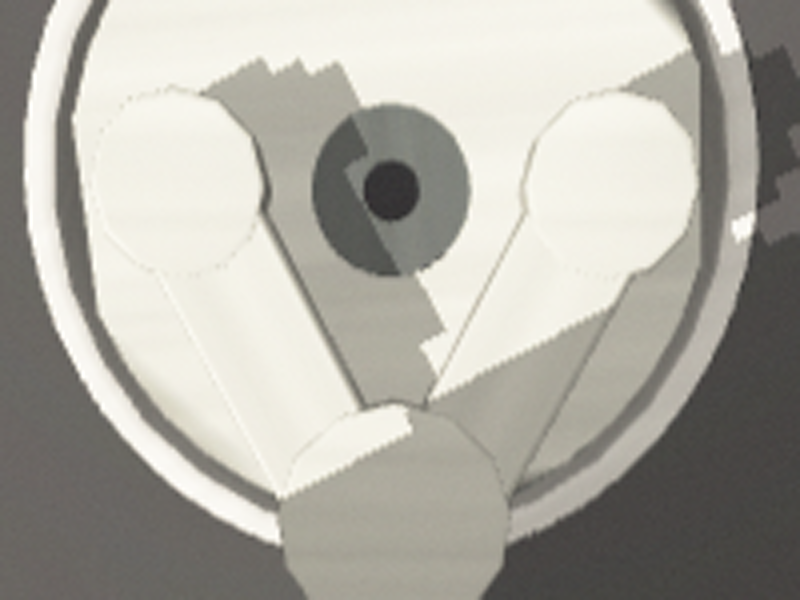

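No stop yet; the force is steady at about 6 N. Continuing in smaller pieces.

Request:
{"api": "play_rows", "payload": {"series": [{"tx": 0.0028, "ty": 0.0046, "tz": 0, "turn": -0.04}, {"tx": 0.003, "ty": 0.0045, "tz": 0, "turn": -0.04}]}}

```text
time_s: 18.2
position: [0.4317, -0.1758, 0.1676]
tcp_rot: [[-0.574, -0.819, -0.001], [-0.819, 0.574, -0.001], [0.002, 0.0, -1.0]]
force: [-5.3, -5.5, 3.5]
opening: 0.295
```

Request:
{"api": "play_rows", "payload": {"series": [{"tx": 0.0032, "ty": 0.0044, "tz": 0, "turn": -0.04}, {"tx": 0.0034, "ty": 0.0042, "tz": 0, "turn": -0.04}]}}

```text
time_s: 18.4
position: [0.4368, -0.169, 0.1676]
tcp_rot: [[-0.64, -0.769, -0.002], [-0.769, 0.64, -0.001], [0.002, 0.001, -1.0]]
force: [-8.2, -9.0, 4.5]
opening: 0.298
```

Run:
```python
from h import *
s=st(); p=cap("wrist","w17")
crop(p,220,0,420,150,4,"w17c")
```

```text
t 18.4 pos [ 0.4368 -0.169   0.1676] yaw -39.76 zax [-0.0019 -0.0014 -1.    ] F [-8.2 -9.   4.5] M [-1.7   1.19  0.02] op 0.298 q6 95.1
```

View pics/w17c.png

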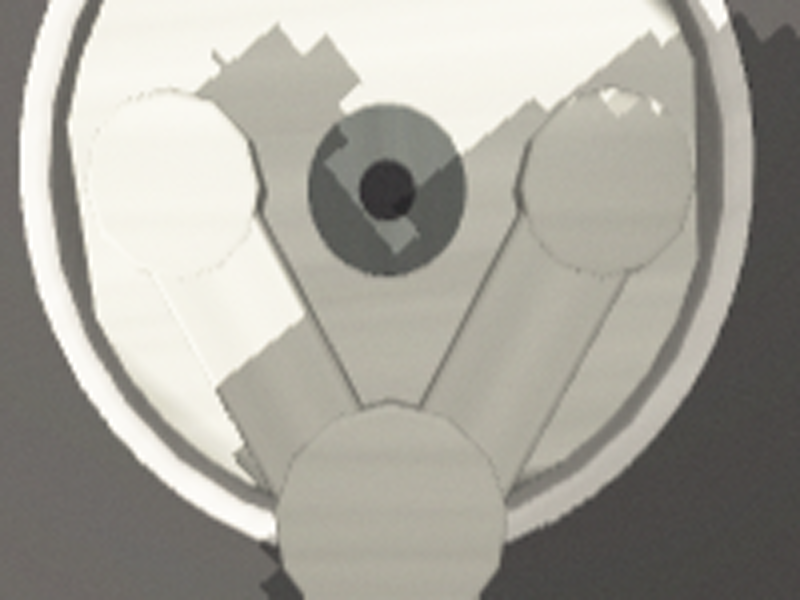

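The force doubled to 12 N, which is probably the stop. One more half-step to confirm, then hold.

Request:
{"api": "play_rows", "payload": {"series": [{"tx": 0.0017, "ty": 0.0021, "tz": 0, "turn": -0.02}, {"tx": 0, "ty": 0, "tz": 0, "turn": 0}, {"tx": 0, "ty": 0, "tz": 0, "turn": 0}]}}

```text
time_s: 18.75
position: [0.4377, -0.168, 0.1676]
tcp_rot: [[-0.652, -0.758, -0.003], [-0.758, 0.652, -0.003], [0.004, 0.001, -1.0]]
force: [-8.2, -8.0, 3.1]
opening: 0.294
```

Run:
```python
from h import *
s=st(); p=cap("wrist","w18")
crop(p,220,0,420,150,4,"w18c")
```

```text
t 18.75 pos [ 0.4377 -0.168   0.1676] yaw -40.72 zax [-0.003  -0.0026 -1.    ] F [-8.2 -8.   3.1] M [-1.49  1.07  0.3 ] op 0.294 q6 96.4
```

View pics/w18c.png

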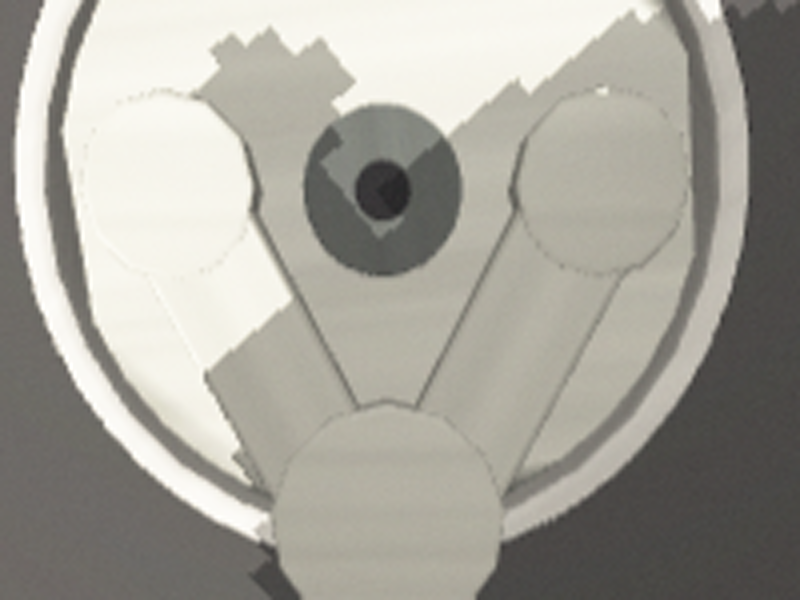

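The ring's flat now stays put while the wrist turns (its image angle changed by the 1° the camera turned). Force is about twice the sliding value, and the total turn is about 67.5° (1.18 rad), so this is the stop. I'll back off half the play to free the pins, then lift.

Request:
{"api": "play_rows", "payload": {"series": [{"tx": -0.0017, "ty": -0.0021, "tz": 0, "turn": 0.02}, {"tx": -0.0034, "ty": -0.0042, "tz": 0, "turn": 0.04}, {"tx": 0, "ty": 0, "tz": 0, "turn": 0}, {"tx": 0, "ty": 0, "tz": 0, "turn": 0}]}}

```text
time_s: 19.2
position: [0.4348, -0.1715, 0.1676]
tcp_rot: [[-0.607, -0.794, 0.0], [-0.794, 0.607, 0.0], [-0.0, -0.0, -1.0]]
force: [-0.9, -0.1, 4.1]
opening: 0.296
```

Run:
```python
from h import *
s=st(); p=cap("wrist","w19")
crop(p,220,0,420,150,4,"w19c")
```

```text
t 19.2 pos [ 0.4348 -0.1715  0.1676] yaw -37.4 zax [ 1.e-04  1.e-04 -1.e+00] F [-0.9 -0.1  4.1] M [-0.12  0.08 -0.03] op 0.296 q6 92.1
```

View pics/w19c.png

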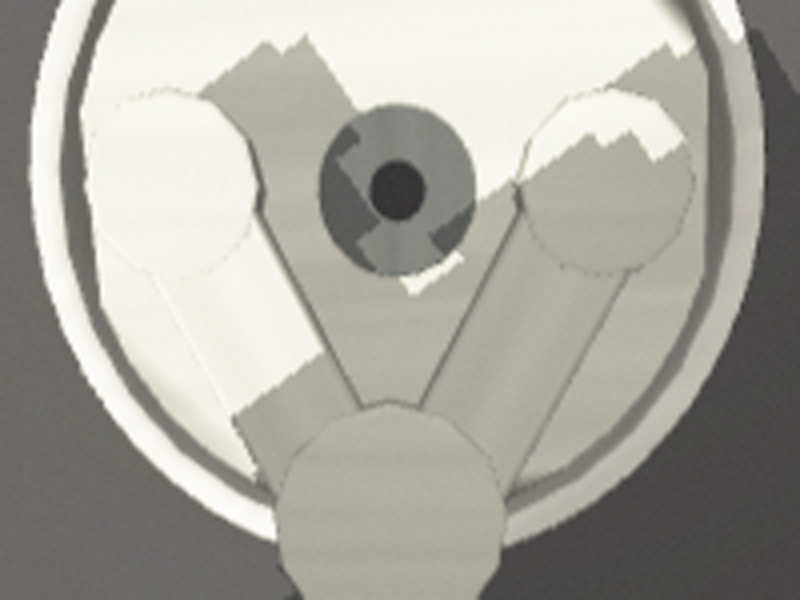

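The side force is gone. Lifting off.

Request:
{"api": "play_rows", "payload": {"series": [{"tx": 0, "ty": 0, "tz": 0.003, "turn": 0}, {"tx": 0, "ty": 0, "tz": 0.005, "turn": 0}, {"tx": 0, "ty": 0, "tz": 0.007, "turn": 0}, {"tx": 0, "ty": 0, "tz": 0.015, "turn": 0}, {"tx": 0, "ty": 0, "tz": 0.02, "turn": 0}, {"tx": 0, "ty": 0, "tz": 0.01, "turn": 0}, {"tx": 0, "ty": 0, "tz": 0, "turn": 0}, {"tx": 0, "ty": 0, "tz": 0, "turn": 0}]}}

```text
time_s: 20.05
position: [0.4345, -0.1714, 0.2153]
tcp_rot: [[-0.607, -0.795, -0.0], [-0.795, 0.607, 0.0], [-0.0, 0.001, -1.0]]
force: [0.3, 0.3, -2.7]
opening: 0.29
```

Run:
```python
from h import *
s=st(); p=cap("wrist","w20")
import pickle; pickle.dump((p,s),open("w20.pkl","wb"))
```

```text
t 20.05 pos [ 0.4345 -0.1714  0.2153] yaw -37.34 zax [-4.e-04  3.e-04 -1.e+00] F [ 0.3  0.3 -2.7] M [ 0.19  0.03 -0.03] op 0.29 q6 92.1
```

View pics/w20.png

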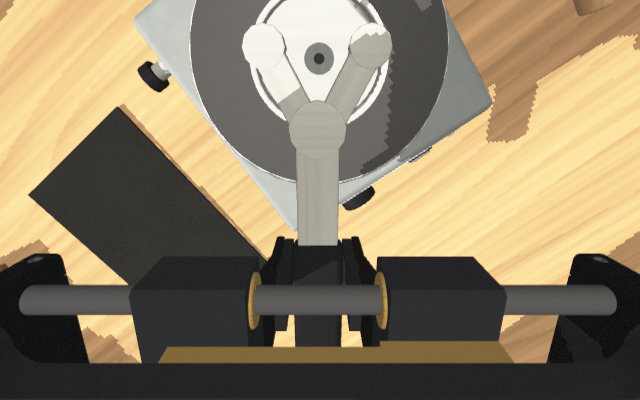

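The spanner is off the ring. Taking it back to the mat.

Request:
{"api": "play_rows", "payload": {"series": [{"tx": 0, "ty": 0.01, "tz": 0.01, "turn": 0.03}, {"tx": 0.003, "ty": 0.02, "tz": 0, "turn": 0.07}, {"tx": 0.003, "ty": 0.03, "tz": 0, "turn": 0.09}, {"tx": 0.004, "ty": 0.035, "tz": 0, "turn": 0.1}, {"tx": 0.004, "ty": 0.035, "tz": 0, "turn": 0.1}, {"tx": 0.003, "ty": 0.03, "tz": 0, "turn": 0.1}, {"tx": 0.003, "ty": 0.025, "tz": 0, "turn": 0.08}, {"tx": 0.003, "ty": 0.013, "tz": 0, "turn": 0.05}, {"tx": 0, "ty": 0, "tz": 0, "turn": 0}, {"tx": 0, "ty": 0, "tz": 0, "turn": 0}]}}

```text
time_s: 21.1
position: [0.4532, -0.0134, 0.2235]
tcp_rot: [[-0.003, -1.0, 0.0], [-1.0, 0.003, -0.0], [0.0, -0.0, -1.0]]
force: [0.1, 0.3, -3.0]
opening: 0.299
```

Run:
```python
from h import *
s=st(); p=cap("wrist","w21"); q=cap("top","t21"); crop(q,270,140,430,230,5,"t21c")
```

```text
t 21.1 pos [ 0.4532 -0.0134  0.2235] yaw -0.16 zax [ 0.e+00 -4.e-04 -1.e+00] F [ 0.1  0.3 -3. ] M [-0.04 -0.01 -0.01] op 0.299 q6 74.3
```

View pics/w21.png

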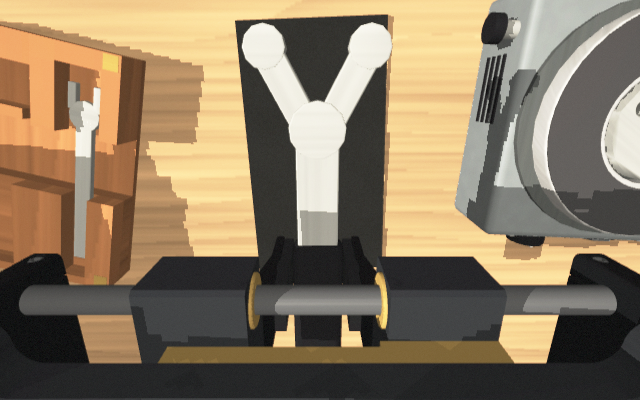

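View pics/t21c.png

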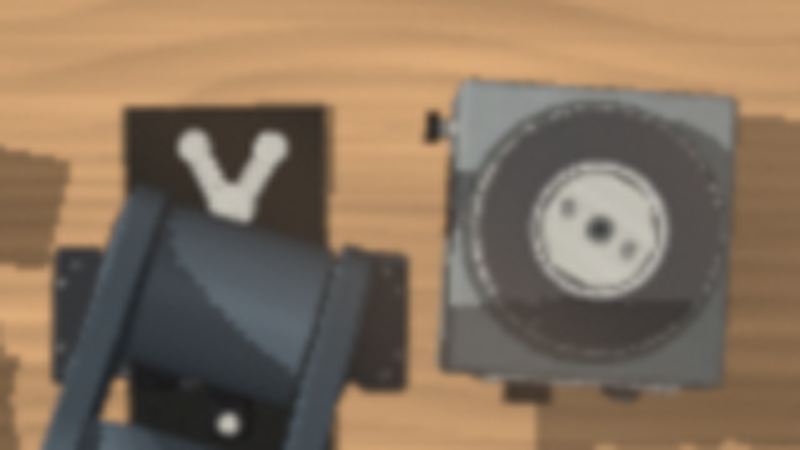

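The top crop shows the ring holes at crop (568,208) and (628,249), i.e. the hole line turned about 66° clockwise from the start. That agrees with the wrist estimate. Now I lay the spanner down.

Request:
{"api": "play_rows", "payload": {"series": [{"tx": 0, "ty": 0, "tz": -0.03, "turn": 0}, {"tx": 0, "ty": 0, "tz": -0.04, "turn": 0}, {"tx": 0, "ty": 0, "tz": -0.04, "turn": 0}, {"tx": 0, "ty": 0, "tz": -0.035, "turn": 0}, {"tx": 0, "ty": 0, "tz": -0.02, "turn": 0}, {"tx": 0, "ty": 0, "tz": -0.012, "turn": 0}, {"tx": 0, "ty": 0, "tz": -0.005, "turn": 0}, {"tx": 0, "ty": 0, "tz": -0.003, "turn": 0}, {"tx": 0, "ty": 0, "tz": 0, "turn": 0}, {"tx": 0, "ty": 0, "tz": 0, "turn": 0}]}}

```text
time_s: 22.2
position: [0.4535, -0.0134, 0.0761]
tcp_rot: [[-0.003, -1.0, 0.002], [-1.0, 0.003, -0.0], [0.0, -0.002, -1.0]]
force: [0.5, -0.2, -2.3]
opening: 0.295
```

Request:
{"api": "play_rows", "payload": {"series": [{"tx": 0, "ty": 0, "tz": -0.0015, "turn": 0}, {"tx": 0, "ty": 0, "tz": 0, "turn": 0}, {"tx": 0, "ty": 0, "tz": 0, "turn": 0}]}}

```text
time_s: 22.5
position: [0.4532, -0.0132, 0.0745]
tcp_rot: [[-0.002, -1.0, 0.001], [-1.0, 0.002, -0.0], [0.0, -0.001, -1.0]]
force: [-0.4, 0.7, -2.6]
opening: 0.295
```

Request:
{"api": "play_rows", "payload": {"gripper": 0.55, "series": [{"tx": 0, "ty": 0, "tz": 0, "turn": 0}, {"tx": 0, "ty": 0, "tz": 0, "turn": 0}, {"tx": 0, "ty": 0, "tz": 0, "turn": 0}, {"tx": 0, "ty": 0, "tz": 0, "turn": 0}, {"tx": 0, "ty": 0, "tz": 0.01, "turn": 0}, {"tx": 0, "ty": 0, "tz": 0.03, "turn": 0}, {"tx": 0, "ty": 0, "tz": 0.05, "turn": 0}, {"tx": 0, "ty": 0, "tz": 0.05, "turn": 0}, {"tx": 0, "ty": 0, "tz": 0.03, "turn": 0}, {"tx": 0, "ty": 0, "tz": 0, "turn": 0}]}}

```text
time_s: 23.5
position: [0.4548, -0.0136, 0.2138]
tcp_rot: [[-0.002, -1.0, 0.008], [-1.0, 0.002, -0.002], [0.002, -0.008, -1.0]]
force: [0.6, -1.3, 0.3]
opening: 0.555
```

Request:
{"api": "play_rows", "payload": {"series": [{"tx": -0.01, "ty": -0.05, "tz": 0.03, "turn": 0}, {"tx": -0.02, "ty": -0.05, "tz": 0.03, "turn": 0}, {"tx": -0.02, "ty": -0.05, "tz": 0.02, "turn": 0}, {"tx": 0, "ty": -0.05, "tz": 0, "turn": 0}, {"tx": 0, "ty": -0.05, "tz": 0, "turn": 0}, {"tx": 0, "ty": -0.04, "tz": 0, "turn": 0}, {"tx": 0, "ty": -0.02, "tz": 0, "turn": 0}, {"tx": 0, "ty": 0, "tz": 0, "turn": 0}, {"tx": 0, "ty": 0, "tz": 0, "turn": 0}]}}

```text
time_s: 24.4
position: [0.4125, -0.2597, 0.2735]
tcp_rot: [[-0.003, -1.0, -0.002], [-1.0, 0.003, 0.003], [-0.003, 0.002, -1.0]]
force: [-0.2, 0.8, -0.8]
opening: 0.556
```

Run:
```python
from h import *
s=st(); q=cap("top","t22"); crop(q,200,140,430,240,3,"t22c"); p=cap("side"); cv2.imwrite("pics/s22.png",p["pixels"])
```

```text
t 24.4 pos [ 0.4125 -0.2597  0.2735] yaw -0.15 zax [-0.002   0.0028 -1.    ] F [-0.2  0.8 -0.8] M [0.04 0.01 0.05] op 0.556 q6 44.8
```

View pics/t22.png

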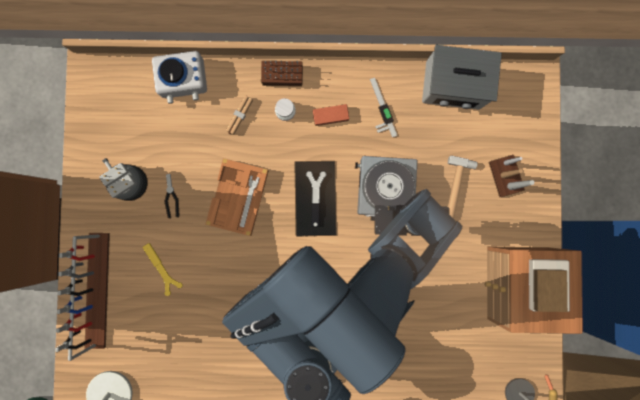

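View pics/t22c.png

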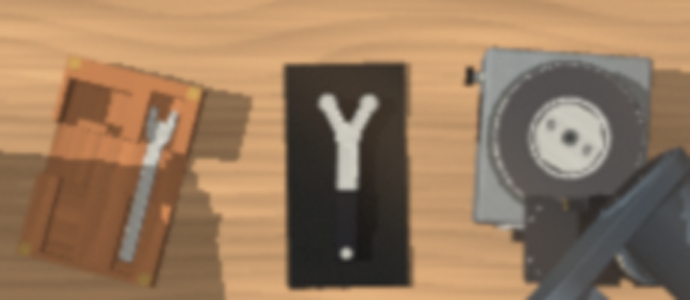

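View pics/s22.png

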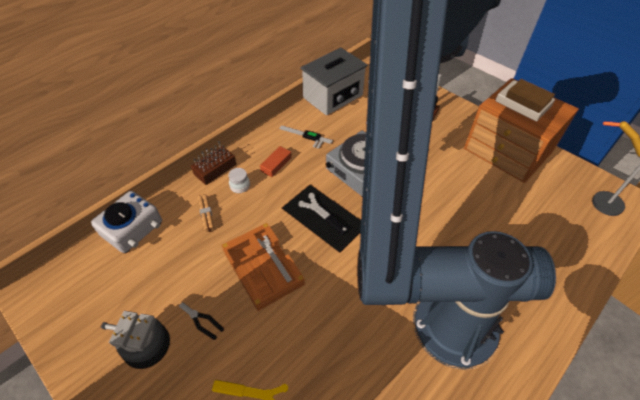

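The spanner lies on the mat with its head at about (316,180), all the other things are where they were, and the arm is free above the bench. Handing in.

```bash
python3 -c "
from h import *
st(); print(bot.hand_in())"
```

```text
t 24.5 pos [ 0.4127 -0.2592  0.2738] yaw -0.06 zax [-0.0015  0.0021 -1.    ] F [-0.1 -0.1 -0.6] M [0.02 0.03 0.  ] op 0.549 q6 44.7
the job is handed in; nothing more can be done
None
```

I tightened the clamp ring to its stop with the pin spanner and left the spanner lying pins down on the mat. I handed in at 24.5 s of the 61 s allowed; no verdict was reported.

- **Pick-up:** I lifted the steel spanner out of the tray by its neck and laid it on the mat. I then regripped it by the handle so the gripper stayed off the lap.
- **Fit:** Both pins went into the holes, centred to about 0.3 mm by the wrist camera. There was no contact force until the underside met the ring face.
- **Turn:** I turned the ring clockwise about 1.17 rad, until the force doubled from about 6 N to 12 N and the ring no longer moved with the wrist. I judged that to be the stop; the joint angle itself could not be read.
- **Turn check:** The wrist camera puts the turn at about 67.5°, and the hole line in the top view at about 66°. Both are consistent with the stop.
- **Final state:** The last pictures show the spanner centred on the mat, the other things where they were, and the arm touching nothing.

**Disagreements:**
- The top and wrist cameras differed by about 4 mm on the ring position. I used the wrist camera, measuring the ring and the fork with the same camera.
- My first move call was refused because rows need all four numbers, and I overshot by 45 mm in free space above the tray. Neither did any harm.

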